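# Fetch the red cup from behind the tall glasses and set it on the dividing turntable

### The job

The plain red cup at the back of the wooden stand is next to be marked out. First move the three tall glasses that stand in front of it onto the rubber drip mat and leave the cup where it is until all three stand there; then set the red cup upright in the middle of the dividing turntable; last, put the three tall glasses back, each colour upright just where it stood in the stand. It is glass: set everything down gently, drop or tip nothing, and leave the two small cups and the spray bottle alone.

Things in the scene. Friction and masses are not known exactly. Their poses are not given: they have to be found in the camera images.
- blue_glass: Tall cobalt blue glass tumbler with pale cut lines, one of three alike but for colour; stands in the stock stand. 130 mm high, hollow, open at the top, outer diameter 53 mm at the foot widening evenly to 58 mm at the rim, wall 4 mm, 0.15 to 0.3 kg. Origin: centre of its underside, z up its axis (yaw has no meaning). Its place is where it stands at the start.
- green_glass: Tall emerald green glass tumbler with pale cut lines, one of three alike but for colour; stands in the stock stand. 130 mm high, hollow, open at the top, outer diameter 53 mm at the foot widening evenly to 58 mm at the rim, wall 4 mm, 0.15 to 0.3 kg. Origin: centre of its underside, z up its axis (yaw has no meaning). Its place is where it stands at the start.
- purple_glass: Tall violet glass tumbler with pale cut lines, one of three alike but for colour; stands in the stock stand. 130 mm high, hollow, open at the top, outer diameter 53 mm at the foot widening evenly to 58 mm at the rim, wall 4 mm, 0.15 to 0.3 kg. Origin: centre of its underside, z up its axis (yaw has no meaning). Its place is where it stands at the start.
- red_cup: Low plain red glass cup without cut lines, the one to fetch: 58 mm high, hollow, open at the top, outer diameter 49 mm at the foot, 56 mm at the rim, wall 4 mm, 0.08 to 0.17 kg. It stands about 8 mm off the stand's back board, with the three tall glasses close round its front (gaps of 3 to 30 mm). Origin: centre of its underside, z up.
- stock_stand: Fixed wooden stand with a dark lining, 190 mm deep (x) by 320 mm wide (y). Origin: centre of its underside, x from the open front to the back board, z up. Floor 12 mm above the bench, front lip 20, sides 28 (rear 66 mm: 60), back board 78 mm high, its inner face at x = 79 mm. Tall glasses start near (x, y) = (-19, 0), (-2, 68), (-2, -68) mm in its frame, small cups near (45, 118), (45, -118).
- drip_mat: Fixed flat dark ribbed rubber mat, the side area: 300 mm (its x) by 130 mm (its y), 5 mm thick, empty at the start. Origin: centre of its underside; the top is 5 mm above it.
- turntable: Dividing turntable: round aluminium disc of 140 mm diameter with dark rings and division lines, on a green foot. Origin: on the disc's axis at bench level; the flat top is 40 mm above it. The disc can turn stiffly. A thin post, 116 mm high, stands 110 mm from the axis along this frame's +x and holds a level pen, 80 mm above the bench, its tip 88 mm from the axis.
- amber_cup: Small amber glass cup in a back corner of the stock stand, a bystander to be left alone: 45 mm high, 40 mm across the rim. Origin: centre of its underside, z up.
- white_cup: Small white glass cup in a back corner of the stock stand, a bystander to be left alone: 45 mm high, 40 mm across the rim. Origin: centre of its underside, z up.
- spray_bottle: White plastic spray bottle between the robot and the stand, a bystander to be left alone: 144 mm high, 44 mm diameter. Origin: centre of its underside, z up.

How it is judged:
On the way, in this order (a step that is already met when the one before it is completed fails the run):
1. all three tall glasses stand upright on the drip mat, let go, and the red cup is still in its place (x of blue_glass in the frame of drip_mat between -0.135 and 0.135 m and y of blue_glass in the frame of drip_mat between -0.05 and 0.05 m and z of each of blue_glass, green_glass, purple_glass in the frame of drip_mat below 0.01 m and angle between each of blue_glass, green_glass, purple_glass's own z axis and vertical below 0.12 rad and contact force between the fingers and blue_glass below 0.1 N and x of green_glass in the frame of drip_mat between -0.135 and 0.135 m and y of green_glass in the frame of drip_mat between -0.05 and 0.05 m and contact force between the fingers and green_glass below 0.1 N and x of purple_glass in the frame of drip_mat between -0.135 and 0.135 m and y of purple_glass in the frame of drip_mat between -0.05 and 0.05 m and contact force between the fingers and purple_glass below 0.1 N and distance of red_cup from where it was at the start of the episode below 0.02 m), for 0.2 s.
2. the red cup stands upright in the middle of the turntable, let go (horizontal distance between red_cup and turntable below 0.012 m and z of red_cup in the frame of turntable between 0.034 and 0.046 m and angle between red_cup's own z axis and vertical below 0.12 rad and contact force between the fingers and red_cup below 0.1 N), for 0.2 s.
3. every tall glass is back where it stood, let go (distance of each of blue_glass, green_glass, purple_glass from where it was at the start of the episode below 0.015 m and angle between each of blue_glass, green_glass, purple_glass's own z axis and vertical below 0.12 rad and contact force between the fingers and blue_glass below 0.1 N and linear speed of each of blue_glass, green_glass, purple_glass below 0.02 m/s and contact force between the fingers and green_glass below 0.1 N and contact force between the fingers and purple_glass below 0.1 N), for 0.2 s.
At the end, for the whole second after the job is handed in: Each tall glass is upright (7 degrees) within 15 mm of its starting point; the red cup is upright on the disc within 12 mm of its axis; amber cup, white cup and spray bottle are upright within 20 mm of where they were; all released and at rest (all of step 2 and all of step 3 and linear speed of each of red_cup, amber_cup, white_cup, spray_bottle below 0.02 m/s and not (distance of amber_cup from where it was at the start of the episode above 0.02 m or angle between amber_cup's own z axis and vertical above 0.3 rad) and not (distance of white_cup from where it was at the start of the episode above 0.02 m or angle between white_cup's own z axis and vertical above 0.3 rad) and not (distance of spray_bottle from where it was at the start of the episode above 0.02 m or angle between spray_bottle's own z axis and vertical above 0.3 rad)); the robot touches nothing.
It fails at once if the amber cup, the white cup or the spray bottle is pushed more than 20 mm or tipped ((distance of amber_cup from where it was at the start of the episode above 0.02 m or angle between amber_cup's own z axis and vertical above 0.3 rad) or (distance of white_cup from where it was at the start of the episode above 0.02 m or angle between white_cup's own z axis and vertical above 0.3 rad) or (distance of spray_bottle from where it was at the start of the episode above 0.02 m or angle between spray_bottle's own z axis and vertical above 0.3 rad)).
It fails at once if a tall glass or the red cup is tipped by more than 35 degrees (angle between any of blue_glass, green_glass, purple_glass, red_cup's own z axis and vertical above 0.61 rad).
It fails at once if a tall glass or the red cup is dropped (falls free by more than about 20 mm) ((linear speed of blue_glass above 0.65 m/s and contact force between the fingers and blue_glass below 0.1 N) or (linear speed of green_glass above 0.65 m/s and contact force between the fingers and green_glass below 0.1 N) or (linear speed of purple_glass above 0.65 m/s and contact force between the fingers and purple_glass below 0.1 N) or (linear speed of red_cup above 0.65 m/s and contact force between the fingers and red_cup below 0.1 N)).
It also fails if it takes over 138 s, if anything falls off the work surface, if the arm or the gripper's body presses on something with over 40 N, if the wrist force passes 120 N, or if a joint passes its speed limit or range.

### The arm

A 6-joint arm with a two-finger parallel gripper is mounted at the origin on the work surface. World frame = base frame: x ahead of the robot, y to its left, z up, the work surface at z = 0. Lengths are in m, angles in rad, forces in N, time in s.
With the tool pointing down it reaches from about 0.25 to 0.85 m from the base axis. Payload 12.5 kg.
Tool frame: the origin (TCP) lies between the finger pads; the fingertips stand 17 mm ahead of it and the grasp point (between the pads) lies 2 mm behind it; z points along the fingers, y is the line along which they close (so a half turn about z gives the same grasp; the last joint's range is limited). The gripper opens to 93 mm and grips with 3 to 60 N. Pads are 15 mm wide; open, the fingers measure 128 mm over their backs; the gripper's body (75 mm by 188 mm) begins 65 mm behind the grasp point.
Start: joints at [1.113, 0.351, 1.652, -0, 1.139, -0.085], TCP at [0.2, 0.512, 0.213] pointing down, gripper open.
Joint ranges: [-2.75, 2.75], [-0.79, 2.1], [0.01, 2.65], [-1.57, 4.71], [0.07, 3.14], [-2.87, 2.87]. Speed limits (rad/s): [2.22, 2.22, 2.79, 3.14, 3.14, 3.14].

### API

Orientations are given as a 3x3 rotation matrix whose columns are the frame's x, y, z axes.
In Python, from cell import bot gives the robot as it stands. The module is installed in compiled form; this text tells all that it offers.
- The arm moves only by the tool drive_tool, never from a script. Its argument "deltas" is a list of rows, each a list of 7 numbers: the shift along the tool's x, y, z in cm, then the turn, a rotation vector about the tool's x, y, z in rad, then the finger opening in cm, from 0 to 9.3. In form: [[tx, ty, tz, ax, ay, az, gripper], ...]. A call has 1 to 5 rows; each row is the pose to reach, as a shift and turn from the pose commanded when the call began, along the tool's axes at that moment; what a row does not reach only later rows make up. A row lasts 1/12 s, in which the tool goes at most 41.7 mm and 7.16 degrees, less where a joint would pass 70% of its speed; a pose out of reach is approached as far as the arm can. A call with a gripper value outside its range is refused whole. The fingers move at their own pace and stop on an object; the grip force is fixed at half the most. Time passes only in rows, so rows that repeat a pose let the fingers close. It gives the time, the measured TCP pose, the force, the opening and the grip force at its end, in the units of the state.
- bot.read_state(): the state, without advancing time (a new reading comes with each control period).
- bot.grab_frame(name): name is "scene" or "top" or "wrist"; returns a dict with "color" (420x560x3 uint8, blue, green, red), "intrinsics" (3x3 intrinsics, pixels), "D" ([k1, k2, p1, p2, k3] as OpenCV has them; the pictures are not rectified), "R" (3x3) and "t" (3): a world point X has camera coordinates R X + t; the wrist camera has in their place "tool_from_camera" (4x4, takes a point from camera to tool coordinates, whose origin is the TCP and whose axes are the flange's). Camera axes: x right, y down, z forward; pixel columns grow to the right and rows downward; lengths in m; the calibration is good to about 2 mm. A picture is of the moment at which its call begins: read the wrist's pose just before it. There is no depth.
- bot.finish_job(): hands the job in; it is judged then, once.
Trained networks look in the newest picture that a camera, given by its name, has taken for a name from the list of things; names that differ only in an ending like _2 or _b are one class to them, and where a whole thing is asked for, a point or a joint stands for the part that bears it (a point fixed in the world has none). Each returns a list of dicts, best first, with "p" (0 to 1); they miss things now and then, are a little off and sometimes report something else, mostly with a low value. They report only what shows in the picture. A call takes as long as a camera call.
- bot.find_in(camera, thing): "point" ([x, y, z] in m, in the coordinates of the camera as it stood for that picture, good to about 4 mm: the middle of the surface that is visible of it).
- bot.masks_of(camera, thing): "region" (420x560 bool, what is visible of it).
- bot.mark_of(camera, thing): "point" ([x, y, z] in m, in the coordinates of the camera as it stood for that picture, good to about 4 mm: a listed point, or the origin of a listed thing).
The state is a dict: "time_s": time; "q": joint angles; "qvel": joint speeds; "joint_efforts": joint torques, N m; "position": TCP position; "eef_rot": TCP orientation; "contact_force": force on the tool from outside, world axes, zero at the start; "wrist_torque": the same for the moment, N m; "gripper_width": finger opening in m; "gripper_force": force on a finger pad.
Only numpy, scipy, OpenCV 4.12 (cv2) and the standard library are available. Lean on these libraries where they do the work, as an engineer would, in place of code of your own. Each camera call takes 0.05 s, during which the arm holds its last target. There are 200 camera calls.

## Working session

There is one attempt and no reset: what is moved stays moved. The work goes in short steps, Python scripts to look and compute and a tool call to move; the robot and the scene stay as the last step left them, time stands still between calls to the robot, and variables do not carry over. Pictures are saved under pics/ and viewed, at most 14 in all, crops included, and the job is handed in when it is done.

Besides the shell and the picture viewer there is one more tool, called after "Call:" in YAML: its name, and indented under it one key for each argument. drive_tool: Moves the arm, as the interface text tells. Its arguments: {"type":"object","properties":{"deltas":{"type":"array","items":{"type":"array","items":{"type":"number"}}}},"required":["deltas"]}

```bash
mkdir -p pics; cat > h.py <<'E'
import numpy as np, cv2
from cell import bot
def cam2w(f,p): return f["R"].T@(np.array(p)-f["t"])
def look(cam,names,fn="mark_of"):
    f=bot.grab_frame(cam); out={}
    for n in names:
        r=getattr(bot,fn)(cam,n)
        out[n]=[(np.round(cam2w(f,d["point"]),4).tolist(),round(d["p"],2)) for d in r[:2]]
    return f,out
E
python3 - <<'E'
from h import *
N=["blue_glass","green_glass","purple_glass","red_cup","stock_stand","drip_mat","turntable","amber_cup","white_cup","spray_bottle"]
for c in ("scene","top"):
    f,o=look(c,N); cv2.imwrite(f"pics/{c}0.png",f["color"])
    print(c); [print(k,v) for k,v in o.items()]
s=bot.read_state(); print(s["time_s"],s["position"],s["eef_rot"],s["gripper_width"])
E
```

```text
scene
blue_glass [([0.6115, 0.0671, 0.0128], 0.84)]
green_glass []
purple_glass [([0.6043, -0.0036, 0.0168], 0.9)]
red_cup [([0.6688, 0.0153, 0.0097], 0.68), ([0.6859, -0.1032, 0.0113], 0.23)]
stock_stand [([0.625, 0.0018, -0.0004], 0.97)]
drip_mat [([0.4945, 0.3566, -0.001], 0.7)]
turntable [([0.509, -0.3392, -0.0018], 0.63), ([0.6132, 0.0674, 0.0128], 0.19)]
amber_cup [([0.6466, 0.1238, 0.0105], 0.98)]
white_cup [([0.6869, -0.1012, 0.0094], 0.82), ([0.6355, -0.0667, 0.0118], 0.29)]
spray_bottle []
top
blue_glass [([0.6114, 0.0673, 0.0116], 0.75)]
green_glass [([0.6326, -0.0641, 0.0146], 0.92)]
purple_glass [([0.6038, 0.002, 0.0111], 0.61)]
red_cup [([0.6674, 0.0155, 0.0144], 0.88)]
stock_stand [([0.6265, 0.0036, 0.0028], 0.93), ([0.6852, -0.1039, 0.0111], 0.75)]
drip_mat [([0.4938, 0.3522, 0.0009], 0.83), ([0.6087, 0.0675, 0.0151], 0.29)]
turntable [([0.5071, -0.3441, -0.0029], 0.81), ([0.4177, -0.0188, 0.0052], 0.67)]
amber_cup [([0.6466, 0.1233, 0.0136], 0.68), ([0.635, -0.0636, 0.0158], 0.49)]
white_cup []
spray_bottle [([0.4215, -0.0164, 0.0006], 0.58)]
1.1 [0.20026714 0.51223075 0.21253517] [[-9.31339732e-01  3.64151485e-01 -3.57326440e-06]
 [ 3.64151485e-01  9.31339732e-01 -1.67061391e-06]
 [ 2.71956658e-06 -2.85711865e-06 -1.00000000e+00]] 0.09311793132467078
```

View pics/top0.png

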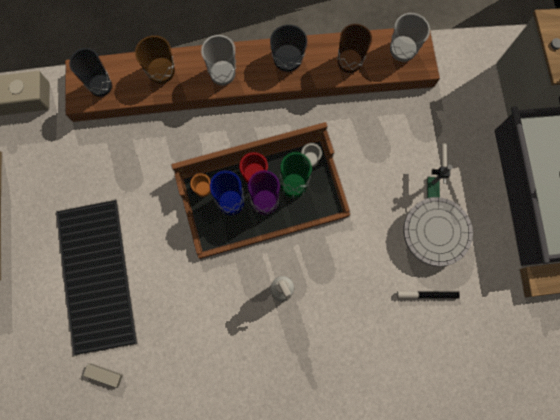

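View pics/scene0.png

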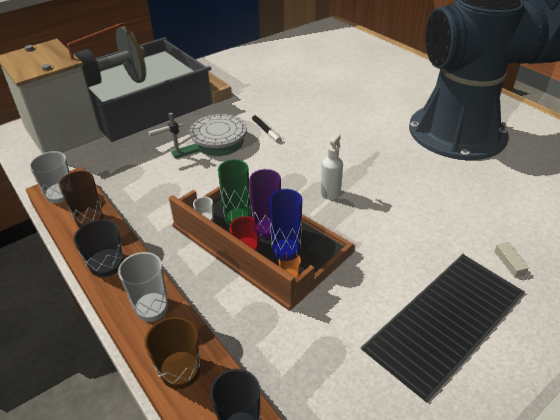

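The top view shows the stand in the middle, yawed about 10°, with blue (228,190), purple (264,192), green (295,172) and red (254,168). The mat is at the left (95,277), the turntable at the right (438,232) with its post up-image at (443,172), and the bottle at (283,287). The scene view agrees.

I'll move above the stand with the closing axis along world x.

Call:
drive_tool:
  deltas:
    - [-3.2,-1.7,-2,0,0,0.12,9.3]
    - [-6.4,-3.4,-4,0,0,0.24,9.3]
    - [-9.6,-5.1,-6,0,0,0.36,9.3]
    - [-12.8,-6.8,-8,0,0,0.48,9.3]
    - [-16,-8.5,-9,0,0,0.6,9.3]

```text
time_s: 1.52
position: [0.3195, 0.3738, 0.305]
eef_rot: [[-0.558, 0.83, 0.002], [0.83, 0.558, 0.002], [0.001, 0.003, -1.0]]
contact_force: [0.4, 1.0, -0.6]
gripper_width: 0.0928
gripper_force: 0.0
```

Call:
drive_tool:
  deltas:
    - [0,0,0,0,0,0.12,9.3]
    - [0,0,0,0,0,0.24,9.3]
    - [0,0,0,0,0,0.36,9.3]
    - [0,0,0,0,0,0.48,9.3]
    - [0,0,0,0,0,0.599,9.3]

```text
time_s: 1.93
position: [0.3184, 0.3747, 0.3026]
eef_rot: [[0.007, 1.0, 0.0], [1.0, -0.007, 0.0], [0.0, 0.0, -1.0]]
contact_force: [0.5, -0.4, 0.5]
gripper_width: 0.0931
gripper_force: 0.0
```

Call:
drive_tool:
  deltas:
    - [-3.2,2.4,0,0,0,0,9.3]
    - [-6.4,4.8,0,0,0,0,9.3]
    - [-9.6,7.2,0,0,0,0,9.3]
    - [-12.8,9.6,0,0,0,0,9.3]
    - [-16,12,0,0,0,0,9.3]

```text
time_s: 2.35
position: [0.4389, 0.213, 0.3027]
eef_rot: [[0.001, 1.0, 0.0], [1.0, -0.001, 0.0], [0.0, 0.0, -1.0]]
contact_force: [0.8, 0.9, -0.6]
gripper_width: 0.0927
gripper_force: 0.0
```

Call:
drive_tool:
  deltas:
    - [-3.2,2.4,0,0,0,0,9.3]
    - [-6.4,4.8,0,0,0,0,9.3]
    - [-9.6,7.2,0,0,0,0,9.3]
    - [-12.8,9.6,0,0,0,0,9.3]
    - [-16,12,0,0,0,0,9.3]

```text
time_s: 2.77
position: [0.5589, 0.0526, 0.3026]
eef_rot: [[0.001, 1.0, 0.0], [1.0, -0.001, 0.0], [0.0, 0.0, -1.0]]
contact_force: [0.6, 1.1, -0.4]
gripper_width: 0.0929
gripper_force: 0.0
```

Call:
drive_tool:
  deltas:
    - [-1.5,2,0,0,0,0,9.3]
    - [-1.5,2,0,0,0,0,9.3]

```text
time_s: 2.93
position: [0.5803, 0.0362, 0.3018]
eef_rot: [[0.005, 1.0, -0.0], [1.0, -0.005, -0.001], [-0.001, -0.0, -1.0]]
contact_force: [0.8, -0.1, -0.1]
gripper_width: 0.093
gripper_force: 0.0
```

```bash
cat >> h.py <<'E'
def wrist(names,pic=None):
    s=bot.read_state(); f=bot.grab_frame("wrist"); T=f["tool_from_camera"]
    if pic: cv2.imwrite(pic,f["color"])
    print(s["time_s"],np.round(s["position"],4),np.round(s["eef_rot"],3).tolist())
    for n in names:
        for d in bot.mark_of("wrist",n)[:2]:
            p=T[:3,:3]@np.array(d["point"])+T[:3,3]
            print(n,np.round(s["eef_rot"]@p+s["position"],4),round(d["p"],2))
E
python3 -c "
from h import *
wrist(['blue_glass','green_glass','purple_glass','red_cup','amber_cup','white_cup','stock_stand'],'pics/w1.png')"
```

```text
2.9333 [0.5803 0.0362 0.3018] [[0.005, 1.0, -0.0], [1.0, -0.005, -0.001], [-0.001, -0.0, -1.0]]
blue_glass [0.609  0.0711 0.0119] 0.64
green_glass [ 0.6385 -0.0631  0.0116] 0.84
green_glass [0.6049 0.0036 0.0189] 0.28
purple_glass [0.6055 0.0033 0.0146] 0.66
red_cup [0.6744 0.0156 0.0115] 0.74
amber_cup [0.6478 0.1233 0.0113] 0.74
white_cup [ 0.6835 -0.1014  0.013 ] 0.8
white_cup [ 5.057e-01 -3.389e-01 -5.000e-04] 0.3
stock_stand [0.6283 0.0049 0.0028] 0.95
```

Call:
drive_tool:
  deltas:
    - [1.6,1.5,2,0,0,0,9.3]
    - [3.2,3.1,5,0,0,0,9.3]
    - [3.2,3.1,8.5,0,0,0,9.3]
    - [3.2,3.1,12,0,0,0,9.3]
    - [3.2,3.1,12,0,0,0,9.3]

```text
time_s: 3.75
position: [0.6057, 0.072, 0.1762]
eef_rot: [[-0.0, 1.0, -0.01], [1.0, 0.0, -0.0], [-0.0, -0.01, -1.0]]
contact_force: [-1.0, -0.2, -1.7]
gripper_width: 0.093
gripper_force: 0.0
```

```bash
python3 -c "
from h import *
wrist(['blue_glass','purple_glass'],'pics/w2.png')"
```

```text
3.75 [0.6057 0.072  0.1762] [[-0.0, 1.0, -0.01], [1.0, 0.0, -0.0], [-0.0, -0.01, -1.0]]
blue_glass [0.6077 0.0705 0.0107] 0.59
```

View pics/w2.png

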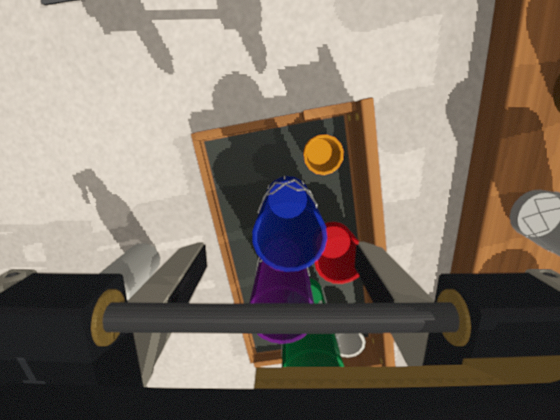

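The wrist view has the blue rim at about (289,235), roughly midway between the fingers (205 and 358). I'll descend.

Call:
drive_tool:
  deltas:
    - [0,0,2.5,0,0,0,9.3]
    - [0,0,5,0,0,0,9.3]
    - [0,0,5,0,0,0,9.3]

```text
time_s: 4.15
position: [0.6082, 0.0714, 0.1313]
eef_rot: [[0.001, 1.0, -0.002], [1.0, -0.001, -0.0], [-0.0, -0.002, -1.0]]
contact_force: [-0.6, -0.3, -1.0]
gripper_width: 0.093
gripper_force: 0.0
```

Call:
drive_tool:
  deltas:
    - [-0.1,0.2,1.5,0,0,0,9.3]
    - [-0.1,0.2,3,0,0,0,9.3]
    - [-0.1,0.2,3,0,0,0,9.3]
    - [-0.1,0.2,3,0,0,0,7]
    - [-0.1,0.2,3,0,0,0,6]

```text
time_s: 4.57
position: [0.6121, 0.0705, 0.105]
eef_rot: [[0.001, 1.0, 0.003], [1.0, -0.001, 0.0], [0.0, 0.003, -1.0]]
contact_force: [0.1, -0.5, 0.6]
gripper_width: 0.0835
gripper_force: 0.0
```

Call:
drive_tool:
  deltas:
    - [0,0,0,0,0,0,5.5]
    - [0,0,0,0,0,0,4]
    - [0,0,0,0,0,0,4]
    - [0,0,0,0,0,0,4]

```text
time_s: 4.9
position: [0.6112, 0.0705, 0.103]
eef_rot: [[0.001, 1.0, 0.0], [1.0, -0.001, 0.0], [0.0, 0.0, -1.0]]
contact_force: [0.2, -0.4, -0.5]
gripper_width: 0.0573
gripper_force: 0.2
```

Call:
drive_tool:
  deltas:
    - [0,0,0,0,0,0,4]
    - [0,0,0,0,0,0,4]
    - [0,0,0,0,0,0,4]

```text
time_s: 5.15
position: [0.6113, 0.0705, 0.1029]
eef_rot: [[0.001, 1.0, 0.001], [1.0, -0.001, 0.0], [0.0, 0.001, -1.0]]
contact_force: [-0.4, -0.3, 3.5]
gripper_width: 0.0565
gripper_force: 29.9
```

Call:
drive_tool:
  deltas:
    - [0,0,-0.5,0,0,0,4]
    - [0,0,-2,0,0,0,4]
    - [0,0,-4.5,0,0,0,4]
    - [0,0,-7,0,0,0,4]
    - [0,0,-8,0,0,0,4]

```text
time_s: 5.57
position: [0.6119, 0.0706, 0.1856]
eef_rot: [[0.001, 1.0, 0.003], [1.0, -0.001, 0.0], [0.0, 0.003, -1.0]]
contact_force: [0.7, -0.4, -0.8]
gripper_width: 0.0563
gripper_force: 29.9
```

Call:
drive_tool:
  deltas:
    - [2,-0.1,0,0,0,0,4]
    - [5.5,-0.3,0,0,0,0,4]
    - [9,-0.5,0,0,0,0,4]
    - [12.5,-0.7,0,0,0,0,4]
    - [16,-0.9,0,0,0,0,4]

```text
time_s: 5.98
position: [0.6015, 0.2319, 0.1818]
eef_rot: [[0.001, 1.0, -0.001], [1.0, -0.001, -0.0], [-0.0, -0.001, -1.0]]
contact_force: [1.1, 0.3, -1.6]
gripper_width: 0.056
gripper_force: 29.9
```

Call:
drive_tool:
  deltas:
    - [3.5,-0.2,0,0,0,0,4]
    - [7,-0.4,0,0,0,0,4]
    - [10,-0.6,0,0,0,0,4]
    - [12.5,-0.8,0,0,0,0,4]
    - [13.6,-0.9,0,0,0,0,4]

```text
time_s: 6.4
position: [0.5921, 0.3694, 0.1814]
eef_rot: [[-0.001, 1.0, -0.001], [1.0, 0.001, -0.0], [-0.0, -0.001, -1.0]]
contact_force: [0.4, -0.8, -1.6]
gripper_width: 0.0563
gripper_force: 29.9
```

Call:
drive_tool:
  deltas:
    - [0,0,1.5,0,0,0,4]
    - [0,0,4,0,0,0,4]
    - [0,0,6,0,0,0,4]
    - [0,0,7,0,0,0,4]
    - [0,0,7,0,0,0,4]

```text
time_s: 6.82
position: [0.5921, 0.3653, 0.1095]
eef_rot: [[0.001, 1.0, -0.004], [1.0, -0.001, -0.002], [-0.002, -0.004, -1.0]]
contact_force: [-0.8, 0.1, -1.2]
gripper_width: 0.0563
gripper_force: 29.9
```

```bash
python3 - <<'E'
from h import *
f,o=look("top",["blue_glass","drip_mat"]); print(o)
for d in bot.masks_of("top","drip_mat")[:1]:
    m=d["region"].astype(np.uint8); c=max(cv2.findContours(m,0,2)[0],key=cv2.contourArea)
    b=cv2.boxPoints(cv2.minAreaRect(c)); K=f["intrinsics"]
    u=cv2.undistortPoints(b.reshape(-1,1,2).astype(float),K,f["D"]).reshape(-1,2)
    C=-f["R"].T@f["t"]
    for p in u:
        r=f["R"].T@np.array([*p,1]); print(np.round(C+r*(0.005-C[2])/r[2],3))
s=bot.read_state(); print(s["position"],s["contact_force"])
cv2.imwrite("pics/t1.png",f["color"])
E
```

```text
{'blue_glass': [([0.5913, 0.3604, 0.0208], 0.61)], 'drip_mat': [([0.4901, 0.3528, -0.0052], 0.61)]}
[0.637 0.42  0.005]
[0.644 0.304 0.005]
[0.346 0.27  0.005]
[0.338 0.379 0.005]
[0.59409229 0.36664515 0.11406682] [ 0.02195886  0.44817417 -1.01495801]
```

Call:
drive_tool:
  deltas:
    - [0,0,0.7,0,0,0,4]
    - [0,0,1.2,0,0,0,4]
    - [0,0,1.5,0,0,0,4]
    - [0,0,1.5,0,0,0,4]
    - [0,0,1.5,0,0,0,4]

```text
time_s: 7.43
position: [0.5933, 0.3665, 0.0973]
eef_rot: [[0.001, 1.0, -0.0], [1.0, -0.001, -0.0], [-0.0, -0.0, -1.0]]
contact_force: [-0.5, 0.5, -0.8]
gripper_width: 0.0564
gripper_force: 29.9
```

Call:
drive_tool:
  deltas:
    - [0,0,0.1,0,0,0,4]
    - [0,0,0.2,0,0,0,4]
    - [0,0,0.2,0,0,0,4]

```text
time_s: 7.68
position: [0.5936, 0.3667, 0.096]
eef_rot: [[0.001, 1.0, 0.001], [1.0, -0.001, 0.0], [0.0, 0.001, -1.0]]
contact_force: [-0.1, 0.5, 1.1]
gripper_width: 0.0567
gripper_force: 29.9
```

Call:
drive_tool:
  deltas:
    - [0,0,0.05,0,0,0,6]
    - [0,0,0,0,0,0,7]
    - [0,0,0,0,0,0,9]
    - [0,0,0,0,0,0,9]
    - [0,0,0,0,0,0,9]

```text
time_s: 8.1
position: [0.5934, 0.3665, 0.0956]
eef_rot: [[0.001, 1.0, 0.0], [1.0, -0.001, 0.0], [0.0, 0.0, -1.0]]
contact_force: [0.7, 0.5, -0.6]
gripper_width: 0.082
gripper_force: 0.0
```

Call:
drive_tool:
  deltas:
    - [0,0,-1,0,0,0,9]
    - [0,0,-4,0,0,0,9]
    - [0,0,-8,0,0,0,9]
    - [0,0,-10,0,0,0,9]

```text
time_s: 8.43
position: [0.5944, 0.3671, 0.2008]
eef_rot: [[0.001, 1.0, 0.004], [1.0, -0.001, 0.002], [0.002, 0.004, -1.0]]
contact_force: [0.2, 0.4, 0.6]
gripper_width: 0.09
gripper_force: 0.0
```

```bash
python3 - <<'E'
from h import *
wrist(["blue_glass"])
f=bot.grab_frame("scene"); cv2.imwrite("pics/s1.png",f["color"])
E
```

```text
8.4333 [0.5944 0.3671 0.2008] [[0.001, 1.0, 0.004], [1.0, -0.001, 0.002], [0.002, 0.004, -1.0]]
blue_glass [0.5912 0.3647 0.0026] 0.96
```

View pics/s1.png

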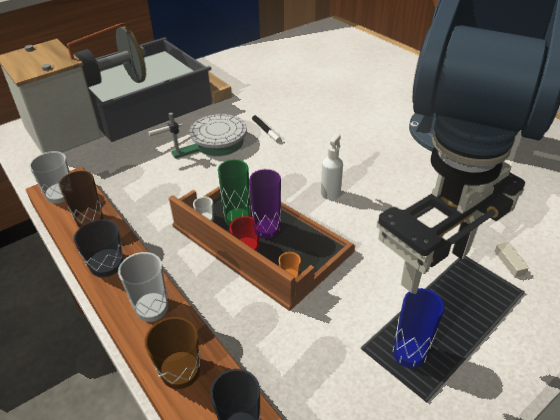

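The blue glass stands on the mat's far end at (420,328), upright and clear of the fingers. Purple is next.

Call:
drive_tool:
  deltas:
    - [-3.5,0.1,0,0,0,0,9.3]
    - [-7.5,0.3,0,0,0,0,9.3]
    - [-11.5,0.5,0,0,0,0,9.3]
    - [-15.5,0.6,0,0,0,0,9.3]
    - [-19.5,0.7,0,0,0,0,9.3]

```text
time_s: 9.0
position: [0.5991, 0.1696, 0.1942]
eef_rot: [[0.001, 1.0, -0.002], [1.0, -0.001, -0.001], [-0.001, -0.002, -1.0]]
contact_force: [1.7, -0.6, 0.4]
gripper_width: 0.0928
gripper_force: 0.0
```

Call:
drive_tool:
  deltas:
    - [-4,0.1,0,0,0,0,9.3]
    - [-8,0.2,0,0,0,0,9.3]
    - [-12,0.3,0,0,0,0,9.3]
    - [-15,0.4,0,0,0,0,9.3]
    - [-17,0.4,0,0,0,0,9.3]

```text
time_s: 9.42
position: [0.6032, -0.0015, 0.1943]
eef_rot: [[0.003, 1.0, -0.002], [1.0, -0.003, -0.0], [-0.0, -0.002, -1.0]]
contact_force: [0.8, 0.1, 0.2]
gripper_width: 0.093
gripper_force: 0.0
```

Call:
drive_tool:
  deltas:
    - [0,0,0,0,0,0,9.3]
    - [0,0,2,0,0,0,9.3]
    - [0,0,2,0,0,0,9.3]
    - [0,0,2,0,0,0,9.3]

```text
time_s: 9.75
position: [0.6031, 0.0023, 0.1743]
eef_rot: [[0.0, 1.0, -0.003], [1.0, -0.0, 0.0], [0.0, -0.003, -1.0]]
contact_force: [0.0, -0.4, 0.4]
gripper_width: 0.0931
gripper_force: 0.0
```

```bash
python3 - <<'E'
from h import *
wrist(["purple_glass","green_glass"],"pics/w3.png")
E
```

```text
9.75 [0.6031 0.0023 0.1743] [[0.0, 1.0, -0.003], [1.0, -0.0, 0.0], [0.0, -0.003, -1.0]]
purple_glass [0.6008 0.0038 0.0156] 0.85
green_glass [0.6035 0.0017 0.0182] 0.74
green_glass [ 0.633  -0.0639  0.0128] 0.65
```

View pics/w3.png

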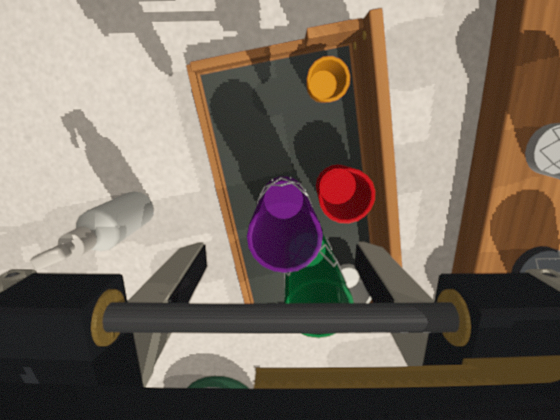

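Purple's rim is at about (285,237), centred between the fingers. I'll descend and grip.

Call:
drive_tool:
  deltas:
    - [0,0,2,0,0,0,9.3]
    - [0,0,4.5,0,0,0,9.3]
    - [0,0,7,0,0,0,9.3]
    - [0,0,7.1,0,0,0,9.3]
    - [0,0,7.1,0,0,0,8]

```text
time_s: 10.32
position: [0.6037, 0.0018, 0.1044]
eef_rot: [[0.001, 1.0, -0.002], [1.0, -0.001, 0.0], [0.0, -0.002, -1.0]]
contact_force: [0.6, 0.1, -0.1]
gripper_width: 0.0898
gripper_force: 0.0
```

Call:
drive_tool:
  deltas:
    - [0,0,0,0,0,0,7]
    - [0,0,0,0,0,0,6]
    - [0,0,0,0,0,0,5]
    - [0,0,0,0,0,0,4]
    - [0,0,0,0,0,0,4]

```text
time_s: 10.73
position: [0.6043, 0.0015, 0.1052]
eef_rot: [[0.001, 1.0, 0.001], [1.0, -0.001, -0.0], [-0.0, 0.001, -1.0]]
contact_force: [0.5, 0.2, 0.0]
gripper_width: 0.0576
gripper_force: 0.8
```

Call:
drive_tool:
  deltas:
    - [0,0,0,0,0,0,4]
    - [0,0,0,0,0,0,4]
    - [0,0,0,0,0,0,4]

```text
time_s: 10.98
position: [0.6045, 0.0015, 0.1052]
eef_rot: [[0.001, 1.0, 0.001], [1.0, -0.001, -0.0], [-0.0, 0.001, -1.0]]
contact_force: [0.2, 0.2, 5.8]
gripper_width: 0.0566
gripper_force: 29.7
```

Call:
drive_tool:
  deltas:
    - [0,0,-0.5,0,0,0,4]
    - [0,0,-2,0,0,0,4]
    - [0,0,-4.5,0,0,0,4]
    - [0,0,-7,0,0,0,4]
    - [0,0,-8,0,0,0,4]

```text
time_s: 11.4
position: [0.6046, 0.0015, 0.1874]
eef_rot: [[0.001, 1.0, 0.003], [1.0, -0.001, -0.0], [-0.0, 0.003, -1.0]]
contact_force: [0.7, 0.5, -1.9]
gripper_width: 0.0566
gripper_force: 29.7
```

Call:
drive_tool:
  deltas:
    - [2,-0.6,0,0,0,0,4]
    - [5.5,-1.7,0,0,0,0,4]
    - [9,-2.8,0,0,0,0,4]
    - [12.7,-4,0,0,0,0,4]
    - [16.4,-5.1,0,0,0,0,4]

```text
time_s: 11.82
position: [0.5517, 0.1668, 0.1837]
eef_rot: [[0.002, 1.0, -0.002], [1.0, -0.002, -0.0], [-0.0, -0.002, -1.0]]
contact_force: [0.8, 1.0, -2.0]
gripper_width: 0.0569
gripper_force: 29.7
```

Call:
drive_tool:
  deltas:
    - [3.7,-1.2,0,0,0,0,4]
    - [7.4,-2.4,0,0,0,0,4]
    - [11.1,-3.6,0,0,0,0,4]
    - [14.8,-4.8,0,0,0,0,4]
    - [17.6,-5.6,0,0,0,0,4]

```text
time_s: 12.23
position: [0.4954, 0.3439, 0.1837]
eef_rot: [[-0.0, 1.0, -0.002], [1.0, 0.0, -0.0], [-0.0, -0.002, -1.0]]
contact_force: [0.3, -0.6, -2.0]
gripper_width: 0.0564
gripper_force: 29.7
```

Call:
drive_tool:
  deltas:
    - [1,-0.2,0,0,0,0,4]
    - [1.3,-0.3,0,0,0,0,4]
    - [1.3,-0.3,2,0,0,0,4]
    - [1.3,-0.3,5,0,0,0,4]
    - [1.3,-0.3,6.5,0,0,0,4]

```text
time_s: 12.65
position: [0.4936, 0.3526, 0.1165]
eef_rot: [[0.002, 1.0, -0.003], [1.0, -0.002, -0.002], [-0.002, -0.003, -1.0]]
contact_force: [-0.1, -0.3, -2.7]
gripper_width: 0.0568
gripper_force: 29.7
```

Call:
drive_tool:
  deltas:
    - [0,0,0,0,0,0,4]
    - [0,0,0,0,0,0,4]

```text
time_s: 12.82
position: [0.4945, 0.3534, 0.1191]
eef_rot: [[0.002, 1.0, -0.001], [1.0, -0.002, -0.001], [-0.001, -0.001, -1.0]]
contact_force: [0.1, -0.3, -1.8]
gripper_width: 0.0568
gripper_force: 29.7
```

Target TCP z is 0.098, so 2.1 cm to go.

Call:
drive_tool:
  deltas:
    - [0,0,0.8,0,0,0,4]
    - [0,0,1.5,0,0,0,4]
    - [0,0,1.9,0,0,0,4]
    - [0,0,2.0,0,0,0,4]
    - [0,0,2.1,0,0,0,4]

```text
time_s: 13.23
position: [0.4944, 0.3546, 0.0985]
eef_rot: [[0.001, 1.0, 0.0], [1.0, -0.001, -0.0], [-0.0, 0.0, -1.0]]
contact_force: [-0.6, -0.3, -2.1]
gripper_width: 0.0566
gripper_force: 29.7
```

Call:
drive_tool:
  deltas:
    - [0,0,0.05,0,0,0,4]
    - [0,0,0.05,0,0,0,4]

```text
time_s: 13.4
position: [0.4944, 0.3548, 0.0983]
eef_rot: [[0.001, 1.0, 0.0], [1.0, -0.001, 0.0], [0.0, 0.0, -1.0]]
contact_force: [-0.2, -0.2, -1.4]
gripper_width: 0.0565
gripper_force: 29.7
```

Call:
drive_tool:
  deltas:
    - [0,0,0.08,0,0,0,4]
    - [0,0,0.08,0,0,0,4]
    - [0,0,0.08,0,0,0,4]

```text
time_s: 13.65
position: [0.4946, 0.3549, 0.0982]
eef_rot: [[0.001, 1.0, 0.001], [1.0, -0.001, 0.001], [0.001, 0.001, -1.0]]
contact_force: [-1.3, -0.4, 6.1]
gripper_width: 0.0568
gripper_force: 29.7
```

Call:
drive_tool:
  deltas:
    - [0,0,0,0,0,0,6]
    - [0,0,0,0,0,0,7]
    - [0,0,0,0,0,0,8]
    - [0,0,0,0,0,0,8]
    - [0,0,0,0,0,0,8]

```text
time_s: 14.07
position: [0.4943, 0.3546, 0.0971]
eef_rot: [[0.001, 1.0, -0.0], [1.0, -0.001, -0.0], [-0.0, -0.0, -1.0]]
contact_force: [0.1, 0.5, -0.4]
gripper_width: 0.0789
gripper_force: 0.0
```

Call:
drive_tool:
  deltas:
    - [0,0,-1,0,0,0,8]
    - [0,0,-4,0,0,0,8]
    - [0,0,-8,0,0,0,8]
    - [0,0,-10,0,0,0,8]

```text
time_s: 14.4
position: [0.4953, 0.3552, 0.202]
eef_rot: [[0.001, 1.0, 0.004], [1.0, -0.001, 0.002], [0.002, 0.004, -1.0]]
contact_force: [1.0, -0.1, 1.4]
gripper_width: 0.08
gripper_force: 0.0
```

Call:
drive_tool:
  deltas:
    - [-3.6,1.2,0,0,0,0,9.3]
    - [-7.4,2.5,0,0,0,0,9.3]
    - [-11.2,3.8,0,0,0,0,9.3]
    - [-15,5,0,0,0,0,9.3]
    - [-18.8,6.3,0,0,0,0,9.3]

```text
time_s: 14.82
position: [0.5574, 0.1648, 0.1982]
eef_rot: [[0.001, 1.0, 0.001], [1.0, -0.001, 0.0], [0.0, 0.001, -1.0]]
contact_force: [0.9, 0.6, 0.6]
gripper_width: 0.0929
gripper_force: 0.0
```

Call:
drive_tool:
  deltas:
    - [-3.9,1.3,0,0,0,0,9.3]
    - [-7.8,2.6,0,0,0,0,9.3]
    - [-11.7,3.9,0,0,0,0,9.3]
    - [-15.6,5.2,0,0,0,0,9.3]
    - [-19.4,6.5,0,0,0,0,9.3]

```text
time_s: 15.23
position: [0.6223, -0.0297, 0.1982]
eef_rot: [[0.001, 1.0, 0.001], [1.0, -0.001, -0.0], [-0.0, 0.001, -1.0]]
contact_force: [0.7, 0.5, -0.2]
gripper_width: 0.0929
gripper_force: 0.0
```

Call:
drive_tool:
  deltas:
    - [-3,1,0,0,0,0,9.3]
    - [-3.7,1.2,0,0,0,0,9.3]
    - [-3.7,1.2,2,0,0,0,9.3]
    - [-3.7,1.2,2,0,0,0,9.3]
    - [-3.7,1.2,2,0,0,0,9.3]

```text
time_s: 15.65
position: [0.6333, -0.0639, 0.1771]
eef_rot: [[0.001, 1.0, -0.002], [1.0, -0.001, 0.0], [0.0, -0.002, -1.0]]
contact_force: [-0.6, 0.4, 1.0]
gripper_width: 0.0931
gripper_force: 0.0
```

```bash
python3 - <<'E'
from h import *
wrist(["green_glass","red_cup"],"pics/w4.png")
E
```

```text
15.65 [ 0.6333 -0.0639  0.1771] [[0.001, 1.0, -0.002], [1.0, -0.001, 0.0], [0.0, -0.002, -1.0]]
green_glass [ 0.6363 -0.0619  0.0156] 0.86
green_glass [ 0.6841 -0.1015  0.011 ] 0.64
red_cup [0.6713 0.014  0.0133] 0.62
```

View pics/w4.png

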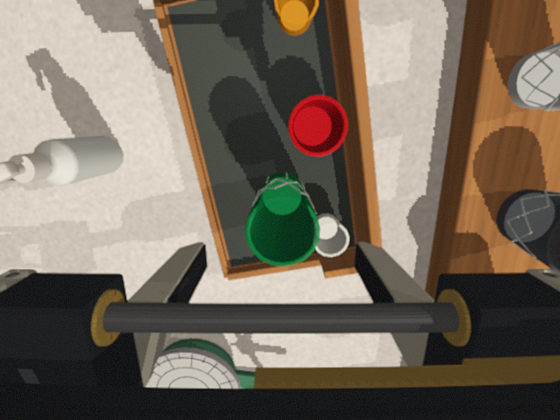

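Green's rim is at about (283,232), centred between the fingers. I'll descend and grip.

Call:
drive_tool:
  deltas:
    - [0,0,2,0,0,0,9.3]
    - [0,0,4.5,0,0,0,9.3]
    - [0,0,7,0,0,0,9.3]
    - [0,0,7.4,0,0,0,9.3]
    - [0,0,7.4,0,0,0,8]

```text
time_s: 16.22
position: [0.6334, -0.064, 0.1028]
eef_rot: [[0.0, 1.0, -0.002], [1.0, -0.0, 0.0], [0.0, -0.002, -1.0]]
contact_force: [-0.3, -0.6, -0.7]
gripper_width: 0.0899
gripper_force: 0.0
```

Call:
drive_tool:
  deltas:
    - [0,0,0,0,0,0,7]
    - [0,0,0,0,0,0,6]
    - [0,0,0,0,0,0,5]
    - [0,0,0,0,0,0,4]
    - [0,0,0,0,0,0,4]

```text
time_s: 16.63
position: [0.6342, -0.0646, 0.104]
eef_rot: [[0.001, 1.0, 0.001], [1.0, -0.001, -0.0], [-0.0, 0.001, -1.0]]
contact_force: [0.4, -0.7, 0.5]
gripper_width: 0.0576
gripper_force: 0.5
```

Call:
drive_tool:
  deltas:
    - [0,0,0,0,0,0,4]
    - [0,0,0,0,0,0,4]
    - [0,0,0,0,0,0,4]

```text
time_s: 16.88
position: [0.6343, -0.0646, 0.1039]
eef_rot: [[0.001, 1.0, 0.001], [1.0, -0.001, -0.0], [-0.0, 0.001, -1.0]]
contact_force: [-0.8, -0.0, 5.9]
gripper_width: 0.0564
gripper_force: 29.8
```

Call:
drive_tool:
  deltas:
    - [0,0,-0.5,0,0,0,4]
    - [0,0,-2,0,0,0,4]
    - [0,0,-4.5,0,0,0,4]
    - [0,0,-7,0,0,0,4]
    - [0,0,-8,0,0,0,4]

```text
time_s: 17.3
position: [0.6347, -0.0647, 0.1863]
eef_rot: [[0.001, 1.0, 0.003], [1.0, -0.001, -0.001], [-0.001, 0.003, -1.0]]
contact_force: [-0.1, -0.4, -2.3]
gripper_width: 0.0561
gripper_force: 29.8
```

Call:
drive_tool:
  deltas:
    - [2,-1.2,0,0,0,0,4]
    - [5,-2.9,0,0,0,0,4]
    - [8.4,-4.9,0,0,0,0,4]
    - [11.8,-6.9,0,0,0,0,4]
    - [15.2,-8.9,0,0,0,0,4]

```text
time_s: 17.72
position: [0.5434, 0.0887, 0.1825]
eef_rot: [[0.002, 1.0, -0.001], [1.0, -0.002, -0.0], [-0.0, -0.001, -1.0]]
contact_force: [0.2, 0.9, -1.0]
gripper_width: 0.0564
gripper_force: 29.8
```

Call:
drive_tool:
  deltas:
    - [3.4,-2,0,0,0,0,4]
    - [6.8,-4,0,0,0,0,4]
    - [10.2,-6,0,0,0,0,4]
    - [13.6,-8,0,0,0,0,4]
    - [17,-10,0,0,0,0,4]

```text
time_s: 18.13
position: [0.4436, 0.2588, 0.1827]
eef_rot: [[0.001, 1.0, -0.001], [1.0, -0.001, -0.0], [-0.0, -0.001, -1.0]]
contact_force: [0.8, -0.3, -2.8]
gripper_width: 0.0567
gripper_force: 29.8
```

Call:
drive_tool:
  deltas:
    - [3.4,-2,0,0,0,0,4]
    - [6.6,-3.8,0,0,0,0,4]
    - [8.6,-5,0,0,0,0,4]
    - [8.6,-5,0,0,0,0,4]
    - [8.6,-5,2,0,0,0,4]

```text
time_s: 18.55
position: [0.3958, 0.3455, 0.1652]
eef_rot: [[-0.002, 1.0, 0.004], [1.0, 0.002, 0.003], [0.003, 0.004, -1.0]]
contact_force: [1.4, 0.8, -1.1]
gripper_width: 0.0565
gripper_force: 29.8
```

Call:
drive_tool:
  deltas:
    - [0,0,2,0,0,0,4]
    - [0,0,4.5,0,0,0,4]
    - [0,0,4.5,0,0,0,4]
    - [0,0,4.5,0,0,0,4]

```text
time_s: 18.88
position: [0.3949, 0.3429, 0.1175]
eef_rot: [[0.001, 1.0, -0.002], [1.0, -0.001, -0.002], [-0.002, -0.002, -1.0]]
contact_force: [0.3, 0.4, -1.1]
gripper_width: 0.0564
gripper_force: 29.8
```

Call:
drive_tool:
  deltas:
    - [0,0,0.8,0,0,0,4]
    - [0,0,1.5,0,0,0,4]
    - [0,0,1.9,0,0,0,4]
    - [0,0,2.1,0,0,0,4]
    - [0,0,2.15,0,0,0,4]

```text
time_s: 19.3
position: [0.3954, 0.3438, 0.0969]
eef_rot: [[0.001, 1.0, 0.0], [1.0, -0.001, 0.0], [0.0, 0.0, -1.0]]
contact_force: [-0.8, -0.1, 3.8]
gripper_width: 0.0563
gripper_force: 29.8
```

Call:
drive_tool:
  deltas:
    - [0,0,0.05,0,0,0,4]
    - [0,0,0.1,0,0,0,4]
    - [0,0,0.1,0,0,0,4]

```text
time_s: 19.55
position: [0.3955, 0.344, 0.0969]
eef_rot: [[0.001, 1.0, 0.001], [1.0, -0.001, 0.001], [0.001, 0.001, -1.0]]
contact_force: [-2.7, -2.2, 9.7]
gripper_width: 0.0562
gripper_force: 29.9
```

Call:
drive_tool:
  deltas:
    - [0,0,0,0,0,0,6]
    - [0,0,0,0,0,0,7]
    - [0,0,0,0,0,0,8]
    - [0,0,0,0,0,0,8]
    - [0,0,0,0,0,0,8]

```text
time_s: 19.97
position: [0.3953, 0.3437, 0.0957]
eef_rot: [[0.001, 1.0, 0.0], [1.0, -0.001, 0.0], [0.0, 0.0, -1.0]]
contact_force: [0.4, -0.7, -0.5]
gripper_width: 0.0784
gripper_force: 0.0
```

Call:
drive_tool:
  deltas:
    - [0,0,-1,0,0,0,8]
    - [0,0,-4,0,0,0,8]
    - [0,0,-8,0,0,0,8]
    - [0,0,-12,0,0,0,8]

```text
time_s: 20.3
position: [0.3948, 0.3433, 0.2175]
eef_rot: [[0.001, 1.0, -0.001], [1.0, -0.001, -0.001], [-0.001, -0.001, -1.0]]
contact_force: [0.3, 0.8, 0.4]
gripper_width: 0.0801
gripper_force: 0.0
```

Call:
drive_tool:
  deltas:
    - [-3.1,2.5,0,0,0,0,9.3]
    - [-6.2,5,0,0,0,0,9.3]
    - [-9.3,7.5,0,0,0,0,9.3]
    - [-12.4,10,0,0,0,0,9.3]
    - [-15.5,12.5,0,0,0,0,9.3]

```text
time_s: 20.72
position: [0.521, 0.1869, 0.2167]
eef_rot: [[0.001, 1.0, 0.001], [1.0, -0.001, 0.0], [0.0, 0.001, -1.0]]
contact_force: [0.8, 0.9, 0.2]
gripper_width: 0.0927
gripper_force: 0.0
```

Call:
drive_tool:
  deltas:
    - [-3.1,2.5,0,0,0,0,9.3]
    - [-6.2,5,0,0,0,0,9.3]
    - [-9.3,7.5,0,0,0,0,9.3]
    - [-12.4,10,0,0,0,0,9.3]
    - [-15.5,12.5,0,0,0,0,9.3]

```text
time_s: 21.13
position: [0.6459, 0.0316, 0.2166]
eef_rot: [[0.001, 1.0, 0.0], [1.0, -0.001, 0.0], [0.0, 0.0, -1.0]]
contact_force: [0.9, 1.5, 0.8]
gripper_width: 0.0931
gripper_force: 0.0
```

Call:
drive_tool:
  deltas:
    - [-1.9,1.5,0,0,0,0.12,9.3]
    - [-1.9,1.5,0,0,0,0.24,9.3]
    - [-1.9,1.5,0,0,0,0.36,9.3]
    - [-1.9,1.5,0,0,0,0.48,9.3]
    - [-1.9,1.5,0,0,0,0.6,9.3]

```text
time_s: 21.55
position: [0.66, 0.0142, 0.2164]
eef_rot: [[0.571, 0.821, 0.0], [0.821, -0.571, 0.0], [0.0, 0.0, -1.0]]
contact_force: [-0.5, -0.5, -0.0]
gripper_width: 0.0932
gripper_force: 0.0
```

Call:
drive_tool:
  deltas:
    - [0,0,0,0,0,0.12,9.3]
    - [0,0,0,0,0,0.24,9.3]
    - [0,0,0,0,0,0.36,9.3]
    - [0,0,0,0,0,0.48,9.3]
    - [0,0,0,0,0,0.6,9.3]

```text
time_s: 21.97
position: [0.6599, 0.0144, 0.2165]
eef_rot: [[0.935, 0.356, 0.0], [0.356, -0.935, -0.0], [0.0, 0.0, -1.0]]
contact_force: [0.5, -0.3, -0.8]
gripper_width: 0.0934
gripper_force: 0.0
```

Call:
drive_tool:
  deltas:
    - [0,0,0,0,0,0.1,9.3]
    - [0,0,0,0,0,0.195,9.3]
    - [0,0,0,0,0,0.195,9.3]
    - [0,0,0,0,0,0.195,9.3]

```text
time_s: 22.3
position: [0.66, 0.0144, 0.2163]
eef_rot: [[0.984, 0.177, 0.0], [0.177, -0.984, 0.0], [0.0, 0.0, -1.0]]
contact_force: [0.9, 0.5, 1.0]
gripper_width: 0.0931
gripper_force: 0.0
```

```bash
python3 - <<'E'
from h import *
wrist(["red_cup","white_cup","amber_cup"],"pics/w5.png")
f,o=look("scene",["red_cup","blue_glass","purple_glass","green_glass"]); print(o); cv2.imwrite("pics/s2.png",f["color"])
E
```

```text
22.3 [0.66   0.0144 0.2163] [[0.984, 0.177, 0.0], [0.177, -0.984, 0.0], [0.0, 0.0, -1.0]]
red_cup [0.6708 0.0131 0.0145] 0.88
white_cup [ 0.6814 -0.1019  0.0124] 0.81
amber_cup [0.6473 0.1229 0.0104] 0.72
{'red_cup': [([0.6702, 0.016, 0.0095], 0.79)], 'blue_glass': [([0.6664, 0.0129, 0.0083], 0.73)], 'purple_glass': [([0.4932, 0.3518, 0.0091], 0.75), ([0.6274, 0.0044, 0.0003], 0.69)], 'green_glass': [([0.3972, 0.3432, 0.0047], 0.59), ([0.6684, 0.0125, 0.007], 0.28)]}
```

View pics/w5.png

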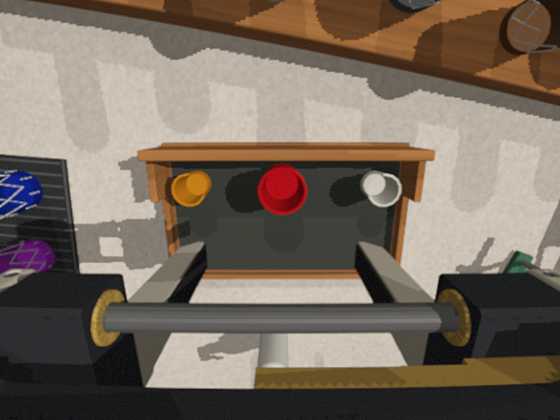

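View pics/s2.png

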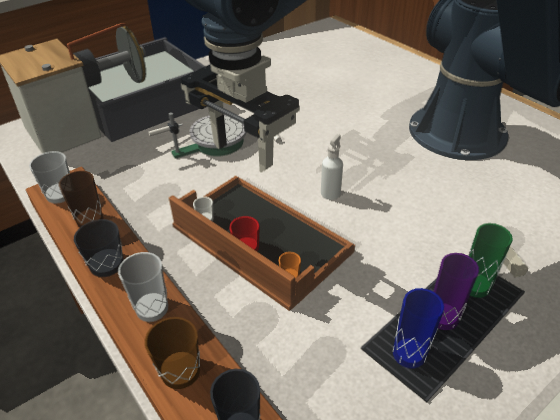

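Both views are clear: all three glasses stand on the mat, and the red cup is alone at (283,188) in the wrist picture, between the fingers with the board squared to the image. I'll fetch it.

Call:
drive_tool:
  deltas:
    - [1,0.1,2.5,0,0,0,9.3]
    - [1,0.1,6,0,0,0,9.3]
    - [1,0.1,9.5,0,0,0,9.3]
    - [1,0.1,11,0,0,0,9.3]
    - [1,0.1,11,0,0,0,9.3]

```text
time_s: 23.17
position: [0.6678, 0.0153, 0.1015]
eef_rot: [[0.985, 0.174, -0.007], [0.174, -0.985, 0.0], [-0.007, -0.001, -1.0]]
contact_force: [-0.7, -0.9, 0.4]
gripper_width: 0.0932
gripper_force: 0.0
```

```bash
python3 - <<'E'
from h import *
wrist(["red_cup"],"pics/w6.png")
E
```

```text
23.1667 [0.6678 0.0153 0.1015] [[0.985, 0.174, -0.007], [0.174, -0.985, 0.0], [-0.007, -0.001, -1.0]]
red_cup [0.6721 0.0133 0.0098] 0.97
```

View pics/w6.png

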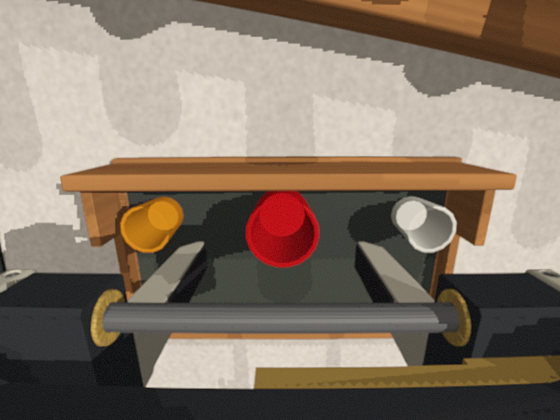

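The red cup is centred at column 283, and the small cups are outside the fingers. I'll descend and grip.

Call:
drive_tool:
  deltas:
    - [0.1,0,1.5,0,0,0,9.3]
    - [0.1,0,3.5,0,0,0,9.3]
    - [0.1,0,5,0,0,0,9.3]
    - [0.1,0,5.8,0,0,0,9.3]
    - [0.1,0,5.8,0,0,0,8]

```text
time_s: 23.68
position: [0.6705, 0.0154, 0.0465]
eef_rot: [[0.985, 0.174, -0.001], [0.174, -0.985, 0.0], [-0.001, -0.0, -1.0]]
contact_force: [-0.1, 0.2, 0.5]
gripper_width: 0.0898
gripper_force: 0.0
```

Call:
drive_tool:
  deltas:
    - [0,0,0,0,0,0,7]
    - [0,0,0,0,0,0,6]
    - [0,0,0,0,0,0,5]
    - [0,0,0,0,0,0,4]
    - [0,0,0,0,0,0,4]

```text
time_s: 24.1
position: [0.6713, 0.0154, 0.0483]
eef_rot: [[0.985, 0.174, 0.001], [0.174, -0.985, -0.0], [0.001, 0.0, -1.0]]
contact_force: [-0.1, -0.3, -0.1]
gripper_width: 0.0577
gripper_force: 0.0
```

Call:
drive_tool:
  deltas:
    - [0,0,0,0,0,0,4]
    - [0,0,0,0,0,0,4]
    - [0,0,0,0,0,0,4]

```text
time_s: 24.35
position: [0.6713, 0.0153, 0.0482]
eef_rot: [[0.985, 0.174, 0.001], [0.174, -0.985, -0.0], [0.001, 0.0, -1.0]]
contact_force: [-0.3, 0.0, 3.2]
gripper_width: 0.0548
gripper_force: 29.4
```

Call:
drive_tool:
  deltas:
    - [0,0,-0.5,0,0,0,4]
    - [0,0,-2.5,0,0,0,4]
    - [0,0,-6,0,0,0,4]
    - [0,0,-9.5,0,0,0,4]
    - [0,0,-12,0,0,0,4]

```text
time_s: 24.77
position: [0.6713, 0.0155, 0.1707]
eef_rot: [[0.985, 0.174, 0.002], [0.174, -0.985, 0.0], [0.002, 0.0, -1.0]]
contact_force: [-0.3, 0.7, -0.9]
gripper_width: 0.0546
gripper_force: 29.5
```

Call:
drive_tool:
  deltas:
    - [-1.1,1.5,0,0,0,0,4]
    - [-3.2,4.6,0,0,0,0,4]
    - [-5.3,7.6,0,0,0,0,4]
    - [-7.4,10.7,0,0,0,0,4]
    - [-9.5,13.7,0,0,0,0,4]

```text
time_s: 25.18
position: [0.6001, -0.1372, 0.1677]
eef_rot: [[0.985, 0.174, -0.001], [0.174, -0.985, 0.0], [-0.0, -0.0, -1.0]]
contact_force: [0.4, -0.8, -1.2]
gripper_width: 0.0546
gripper_force: 29.5
```

Call:
drive_tool:
  deltas:
    - [-2.1,3,0,0,0,0,4]
    - [-4.2,6.1,0,0,0,0,4]
    - [-6.3,9.1,0,0,0,0,4]
    - [-8.4,12.1,0,0,0,0,4]
    - [-10.5,15.1,0,0,0,0,4]

```text
time_s: 25.6
position: [0.5229, -0.3043, 0.1678]
eef_rot: [[0.985, 0.174, -0.0], [0.174, -0.985, 0.0], [-0.0, -0.0, -1.0]]
contact_force: [0.6, -0.1, -1.9]
gripper_width: 0.0547
gripper_force: 29.5
```

Call:
drive_tool:
  deltas:
    - [-1.6,2.4,0,0,0,0,4]
    - [-2.4,3.4,0,0,0,0,4]
    - [-2.4,3.4,0,0,0,0,4]
    - [-2.4,3.4,0,0,0,0,4]
    - [-2.4,3.4,0,0,0,0,4]

```text
time_s: 26.02
position: [0.5068, -0.3395, 0.1676]
eef_rot: [[0.985, 0.175, -0.0], [0.175, -0.985, 0.001], [-0.0, -0.001, -1.0]]
contact_force: [-0.1, -0.3, -2.0]
gripper_width: 0.0547
gripper_force: 29.5
```

```bash
python3 - <<'E'
from h import *
wrist(["turntable","red_cup"],"pics/w7.png")
f,o=look("scene",["turntable","red_cup"]); print(o)
f,o=look("top",["turntable","red_cup"]); print(o)
E
```

```text
26.0167 [ 0.5068 -0.3395  0.1676] [[0.985, 0.175, -0.0], [0.175, -0.985, 0.001], [-0.0, -0.001, -1.0]]
turntable [ 0.5031 -0.3382 -0.0017] 0.67
red_cup [ 0.5095 -0.3396  0.1309] 0.81
{'turntable': [([0.508, -0.3397, -0.002], 0.58)], 'red_cup': [([0.5026, -0.3422, 0.128], 0.88)]}
{'turntable': [([0.5064, -0.3377, -0.0032], 0.73), ([0.624, 0.0013, 0.0018], 0.6)], 'red_cup': []}
```

View pics/w7.png

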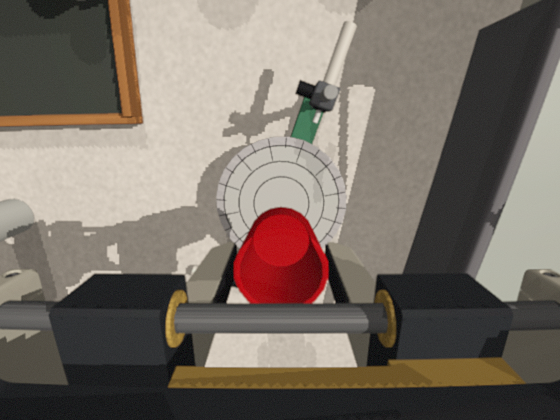

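The disc centre is at about (282,200), the cup is directly above it along the tool axis, and the post (322,95) lies off the finger line. I'll lower.

Call:
drive_tool:
  deltas:
    - [0,0,1.5,0,0,0,4]
    - [0,0,3.5,0,0,0,4]
    - [0,0,5.5,0,0,0,4]
    - [0,0,7,0,0,0,4]
    - [0,0,7.5,0,0,0,4]

```text
time_s: 26.88
position: [0.5055, -0.3399, 0.0904]
eef_rot: [[0.985, 0.174, -0.003], [0.174, -0.985, 0.002], [-0.002, -0.002, -1.0]]
contact_force: [-0.8, 0.1, -2.2]
gripper_width: 0.0547
gripper_force: 29.5
```

Call:
drive_tool:
  deltas:
    - [0,0,0.4,0,0,0,4]
    - [0,0,0.8,0,0,0,4]
    - [0,0,1.2,0,0,0,4]
    - [0,0,1.4,0,0,0,4]
    - [0,0,1.4,0,0,0,4]

```text
time_s: 27.3
position: [0.5064, -0.3407, 0.0788]
eef_rot: [[0.985, 0.174, 0.0], [0.174, -0.985, -0.0], [0.0, 0.0, -1.0]]
contact_force: [-1.2, -0.2, -1.4]
gripper_width: 0.0542
gripper_force: 29.5
```

Call:
drive_tool:
  deltas:
    - [0,0,0.1,0,0,0,4]
    - [0,0,0.2,0,0,0,4]
    - [0,0,0.25,0,0,0,4]
    - [0,0,0.25,0,0,0,4]

```text
time_s: 27.63
position: [0.5065, -0.3407, 0.0763]
eef_rot: [[0.985, 0.174, 0.0], [0.174, -0.985, -0.0], [0.0, 0.0, -1.0]]
contact_force: [1.1, -1.2, -1.1]
gripper_width: 0.0548
gripper_force: 29.5
```

Call:
drive_tool:
  deltas:
    - [0,0,0.07,0,0,0,4]
    - [0,0,0.12,0,0,0,4]
    - [0,0,0.12,0,0,0,4]

```text
time_s: 27.88
position: [0.5068, -0.3409, 0.0761]
eef_rot: [[0.985, 0.174, 0.001], [0.174, -0.985, -0.0], [0.001, 0.001, -1.0]]
contact_force: [-1.7, 1.1, 8.9]
gripper_width: 0.0545
gripper_force: 29.5
```

In contact with the disc. I'll release, rise and check the centring.

Call:
drive_tool:
  deltas:
    - [0,0,0,0,0,0,6]
    - [0,0,0,0,0,0,7]
    - [0,0,0,0,0,0,8]
    - [0,0,0,0,0,0,8.5]
    - [0,0,0,0,0,0,8.5]

```text
time_s: 28.3
position: [0.5064, -0.3406, 0.0749]
eef_rot: [[0.985, 0.174, -0.0], [0.174, -0.985, 0.0], [-0.0, -0.0, -1.0]]
contact_force: [0.3, 0.6, -0.2]
gripper_width: 0.0819
gripper_force: 0.0
```

Call:
drive_tool:
  deltas:
    - [0,0,-1,0,0,0,8.5]
    - [0,0,-4,0,0,0,8.5]
    - [0,0,-8,0,0,0,8.5]
    - [0,0,-12,0,0,0,8.5]
    - [0,0,-14,0,0,0,8.5]

```text
time_s: 28.72
position: [0.5074, -0.3415, 0.2208]
eef_rot: [[0.985, 0.174, 0.005], [0.174, -0.985, -0.004], [0.004, 0.004, -1.0]]
contact_force: [0.5, -0.0, 1.0]
gripper_width: 0.0852
gripper_force: 0.0
```

Call:
drive_tool:
  deltas:
    - [-3,0,0,0,0,0,8.5]
    - [-6,0,0,0,0,0,8.5]
    - [-6,0,0,0,0,0,8.5]
    - [-6,0,0,0,0,0,8.5]

```text
time_s: 29.05
position: [0.4466, -0.3514, 0.2161]
eef_rot: [[0.985, 0.172, 0.001], [0.172, -0.985, -0.001], [0.001, 0.001, -1.0]]
contact_force: [1.2, 0.6, -0.0]
gripper_width: 0.0848
gripper_force: 0.0
```

```bash
python3 - <<'E'
from h import *
wrist(["turntable","red_cup"],"pics/w8.png")
f,o=look("scene",["turntable","red_cup"]); print(o); cv2.imwrite("pics/s3.png",f["color"])
E
```

```text
29.05 [ 0.4466 -0.3514  0.2161] [[0.985, 0.172, 0.001], [0.172, -0.985, -0.001], [0.001, 0.001, -1.0]]
{'turntable': [([0.509, -0.3373, -0.0023], 0.98)], 'red_cup': [([0.5012, -0.3393, 0.0333], 0.93)]}
```

View pics/w8.png

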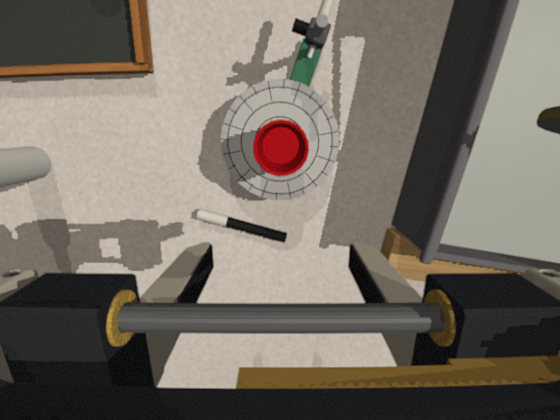

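The cup stands on the disc with its rim at about (281,147); the disc outline is centred near (280,139). I'll check the offset properly with contour fits.

```bash
cat > fit.py <<'E'
from h import *
from scipy.optimize import least_squares, minimize
def pose(cam,s,f):
    if cam!="wrist": return f["R"],f["t"]
    T=f["tool_from_camera"]; R=s["eef_rot"]@T[:3,:3]; c=s["eef_rot"]@T[:3,3]+s["position"]
    return R.T,-R.T@c
a=np.linspace(0,2*np.pi,60)
for cam in ("wrist","top","scene"):
    s=bot.read_state(); f=bot.grab_frame(cam); K,D=f["intrinsics"],f["D"]; R,t=pose(cam,s,f); C=-R.T@t
    mt=bot.masks_of(cam,"turntable"); mc=bot.masks_of(cam,"red_cup")
    if not mt or not mc: print(cam,"missing"); continue
    mt,mc=mt[0]["region"],mc[0]["region"]
    c=max(cv2.findContours((mt|mc).astype(np.uint8),0,1)[0],key=cv2.contourArea).reshape(-1,1,2).astype(float)
    u=cv2.undistortPoints(c,K,D).reshape(-1,2); r=np.c_[u,np.ones(len(u))]@R
    P=(C+r*((0.04-C[2])/r[:,2])[:,None])[:,:2]
    g=lambda p:np.hypot(*(P-p[:2]).T)-0.07
    d=least_squares(g,[.507,-.340],loss="cauchy",f_scale=.001); print(cam,"disc",d.x.round(4),(abs(g(d.x))<.002).mean().round(2))
    m8=mc.astype(np.uint8)
    def cost(p):
        W=np.r_[np.c_[p[0]+.0245*np.cos(a),p[1]+.0245*np.sin(a),0*a+.04],np.c_[p[0]+.028*np.cos(a),p[1]+.028*np.sin(a),0*a+.098]]
        q=cv2.projectPoints(W,cv2.Rodrigues(R)[0],t,K,D)[0].reshape(-1,2)
        i=np.zeros((420,560),np.uint8); cv2.fillConvexPoly(i,np.round(cv2.convexHull(q.astype(np.float32))*16).astype(int),1,shift=4)
        return 1-(i&m8).sum()/(i|m8).sum()
    b=minimize(cost,d.x,method="Nelder-Mead",options=dict(initial_simplex=d.x+np.array([[0,0],[.006,0],[0,.006]])))
    print(cam,"cup",b.x.round(4),round(1-b.fun,3))
E
python3 fit.py
```

```text
wrist disc [ 0.5052 -0.3386] 0.61
wrist cup [ 0.5029 -0.3401] 0.953
top disc [ 0.5038 -0.3408] 0.37
top cup [ 0.5029 -0.3411] 0.646
scene disc [ 0.5118 -0.3276] 0.21
scene cup [ 0.5072 -0.3373] 0.932
```

The wrist fit puts the cup about 3 mm from the disc axis, which is fine. Next I'll return the glasses, green first, starting with the yaw.

Call:
drive_tool:
  deltas:
    - [0,-3,0,0,0,-0.12,8.5]
    - [0,-6,0,0,0,-0.24,8.5]
    - [0,-9,0,0,0,-0.36,8.5]
    - [0,-12,0,0,0,-0.48,8.5]
    - [0,-15,0,0,0,-0.6,8.5]

```text
time_s: 30.22
position: [0.4207, -0.2021, 0.215]
eef_rot: [[0.711, 0.704, 0.0], [0.704, -0.711, -0.0], [0.0, 0.0, -1.0]]
contact_force: [1.0, 0.1, 0.3]
gripper_width: 0.085
gripper_force: 0.0
```

Call:
drive_tool:
  deltas:
    - [0,0,0,0,0,-0.12,8.5]
    - [0,0,0,0,0,-0.24,8.5]
    - [0,0,0,0,0,-0.36,8.5]
    - [0,0,0,0,0,-0.48,8.5]
    - [0,0,0,0,0,-0.6,8.5]

```text
time_s: 30.63
position: [0.4213, -0.2034, 0.2152]
eef_rot: [[0.189, 0.982, 0.0], [0.982, -0.189, -0.0], [-0.0, 0.0, -1.0]]
contact_force: [0.0, -0.1, -0.2]
gripper_width: 0.0853
gripper_force: 0.0
```

Call:
drive_tool:
  deltas:
    - [0,0,0,0,0,-0.1,8.5]
    - [0,0,0,0,0,-0.196,8.5]
    - [0,0,0,0,0,-0.196,8.5]
    - [0,0,0,0,0,-0.196,8.5]

```text
time_s: 30.97
position: [0.4212, -0.2034, 0.2151]
eef_rot: [[0.003, 1.0, 0.0], [1.0, -0.003, -0.0], [-0.0, 0.0, -1.0]]
contact_force: [-1.2, 0.0, -0.5]
gripper_width: 0.0851
gripper_force: 0.0
```

Call:
drive_tool:
  deltas:
    - [4,-0.2,0,0,0,0,8]
    - [8,-0.4,0,0,0,0,8]
    - [12,-0.6,0,0,0,0,8]
    - [16,-0.8,0,0,0,0,8]
    - [20,-1,0,0,0,0,8]

```text
time_s: 31.38
position: [0.4108, -0.0018, 0.2152]
eef_rot: [[0.004, 1.0, 0.001], [1.0, -0.004, -0.0], [-0.0, 0.001, -1.0]]
contact_force: [0.9, 0.3, 0.3]
gripper_width: 0.08
gripper_force: 0.0
```

Call:
drive_tool:
  deltas:
    - [4,-0.2,0,0,0,0,8]
    - [8,-0.4,0,0,0,0,8]
    - [12,-0.6,0,0,0,0,8]
    - [16,-0.8,0,0,0,0,8]
    - [20,-1,0,0,0,0,8]

```text
time_s: 31.8
position: [0.4007, 0.1987, 0.2153]
eef_rot: [[0.004, 1.0, 0.001], [1.0, -0.004, 0.0], [0.0, 0.001, -1.0]]
contact_force: [1.3, -0.5, -0.1]
gripper_width: 0.08
gripper_force: 0.0
```

Call:
drive_tool:
  deltas:
    - [4,-0.2,0,0,0,0,8]
    - [8,-0.4,0,0,0,0,8]
    - [12,-0.6,0,0,0,0,8]
    - [14.7,-0.8,0,0,0,0,8]
    - [14.7,-0.8,0,0,0,0,8]

```text
time_s: 32.22
position: [0.3926, 0.3476, 0.2149]
eef_rot: [[0.0, 1.0, 0.0], [1.0, -0.0, 0.001], [0.001, 0.0, -1.0]]
contact_force: [-0.1, -0.7, -0.5]
gripper_width: 0.0797
gripper_force: 0.0
```

Call:
drive_tool:
  deltas:
    - [0,0,0,0,0,0,8]
    - [0,0,0,0,0,0,8]
    - [0,0,0,0,0,0,8]

```text
time_s: 32.47
position: [0.3934, 0.3426, 0.2151]
eef_rot: [[0.002, 1.0, -0.0], [1.0, -0.002, -0.0], [-0.0, -0.0, -1.0]]
contact_force: [0.4, 0.6, -0.5]
gripper_width: 0.0799
gripper_force: 0.0
```

```bash
python3 - <<'E'
from h import *
wrist(["green_glass","purple_glass"],"pics/w9.png")
E
```

```text
32.4667 [0.3934 0.3426 0.2151] [[0.002, 1.0, -0.0], [1.0, -0.002, -0.0], [-0.0, -0.0, -1.0]]
green_glass [0.396  0.3436 0.0059] 0.64
purple_glass [0.4944 0.3564 0.0099] 0.88
```

Call:
drive_tool:
  deltas:
    - [0.1,0.2,1,0,0,0,8]
    - [0.1,0.2,3,0,0,0,8]
    - [0.1,0.2,6,0,0,0,8]
    - [0.1,0.2,9,0,0,0,8]
    - [0.1,0.2,11.8,0,0,0,8]

```text
time_s: 33.03
position: [0.3951, 0.3441, 0.0951]
eef_rot: [[0.001, 1.0, -0.0], [1.0, -0.001, -0.0], [-0.0, -0.0, -1.0]]
contact_force: [0.6, 0.3, -0.8]
gripper_width: 0.0801
gripper_force: 0.0
```

Call:
drive_tool:
  deltas:
    - [0,0,0,0,0,0,8]
    - [0,0,0,0,0,0,7]
    - [0,0,0,0,0,0,6]
    - [0,0,0,0,0,0,5]
    - [0,0,0,0,0,0,4]

```text
time_s: 33.45
position: [0.3959, 0.3451, 0.0985]
eef_rot: [[0.0, 1.0, 0.002], [1.0, -0.0, 0.002], [0.002, 0.002, -1.0]]
contact_force: [-0.7, -0.2, -0.1]
gripper_width: 0.0578
gripper_force: 0.4
```

Call:
drive_tool:
  deltas:
    - [0,0,0,0,0,0,4]
    - [0,0,0,0,0,0,4]
    - [0,0,0,0,0,0,4]
    - [0,0,0,0,0,0,4]
    - [0,0,0,0,0,0,4]

```text
time_s: 33.87
position: [0.3958, 0.3451, 0.0984]
eef_rot: [[-0.0, 1.0, 0.002], [1.0, 0.0, 0.001], [0.001, 0.002, -1.0]]
contact_force: [-1.6, -0.5, 7.6]
gripper_width: 0.0565
gripper_force: 29.8
```

Call:
drive_tool:
  deltas:
    - [0,0,-0.5,0,0,0,4]
    - [0,0,-2,0,0,0,4]
    - [0,0,-4.5,0,0,0,4]
    - [0,0,-7.5,0,0,0,4]
    - [0,0,-9,0,0,0,4]

```text
time_s: 34.28
position: [0.3959, 0.3451, 0.1904]
eef_rot: [[-0.0, 1.0, 0.003], [1.0, 0.0, 0.002], [0.002, 0.003, -1.0]]
contact_force: [-0.4, 0.9, -2.3]
gripper_width: 0.0564
gripper_force: 29.8
```

Call:
drive_tool:
  deltas:
    - [-2,1.2,0,0,0,0,4]
    - [-5,2.9,0,0,0,0,4]
    - [-8.4,4.9,0,0,0,0,4]
    - [-11.8,6.9,0,0,0,0,4]
    - [-15.2,8.9,0,0,0,0,4]

```text
time_s: 34.7
position: [0.4847, 0.191, 0.1876]
eef_rot: [[-0.001, 1.0, 0.0], [1.0, 0.001, 0.0], [0.0, 0.0, -1.0]]
contact_force: [0.2, 0.5, -2.2]
gripper_width: 0.0564
gripper_force: 29.8
```

Call:
drive_tool:
  deltas:
    - [-3.4,2,0,0,0,0,4]
    - [-6.8,4,0,0,0,0,4]
    - [-10.2,6,0,0,0,0,4]
    - [-13.6,8,0,0,0,0,4]
    - [-17,10,0,0,0,0,4]

```text
time_s: 35.12
position: [0.5848, 0.0207, 0.1875]
eef_rot: [[0.0, 1.0, 0.0], [1.0, -0.0, 0.0], [0.0, 0.0, -1.0]]
contact_force: [0.4, 1.5, -1.4]
gripper_width: 0.0561
gripper_force: 29.8
```

Call:
drive_tool:
  deltas:
    - [-3.4,2,0,0,0,0,4]
    - [-6.6,3.8,0,0,0,0,4]
    - [-8.6,5,0,0,0,0,4]
    - [-8.6,5,0,0,0,0,4]
    - [-8.6,5,0,0,0,0,4]

```text
time_s: 35.53
position: [0.6342, -0.0644, 0.1869]
eef_rot: [[0.002, 1.0, -0.001], [1.0, -0.002, 0.0], [0.0, -0.001, -1.0]]
contact_force: [-0.1, 0.2, -3.0]
gripper_width: 0.0566
gripper_force: 29.8
```

Call:
drive_tool:
  deltas:
    - [0,0,2,0,0,0,4]
    - [0,0,4.5,0,0,0,4]
    - [0,0,5.5,0,0,0,4]
    - [0,0,5.5,0,0,0,4]
    - [0,0,5.5,0,0,0,4]

```text
time_s: 35.95
position: [0.6341, -0.0627, 0.1325]
eef_rot: [[-0.001, 1.0, -0.0], [1.0, 0.001, 0.0], [0.0, -0.0, -1.0]]
contact_force: [0.8, -0.1, -1.1]
gripper_width: 0.0561
gripper_force: 29.8
```

Call:
drive_tool:
  deltas:
    - [0,0,0,0,0,0,4]
    - [0,0,0,0,0,0,4]

```text
time_s: 36.12
position: [0.6349, -0.0633, 0.1336]
eef_rot: [[-0.0, 1.0, 0.002], [1.0, 0.0, -0.0], [-0.0, 0.002, -1.0]]
contact_force: [0.2, 0.2, -2.5]
gripper_width: 0.0564
gripper_force: 29.8
```

Target z is 0.1055, so 2.8 cm to go.

Call:
drive_tool:
  deltas:
    - [0,0,1,0,0,0,4]
    - [0,0,1.8,0,0,0,4]
    - [0,0,2.3,0,0,0,4]
    - [0,0,2.6,0,0,0,4]
    - [0,0,2.7,0,0,0,4]

```text
time_s: 36.53
position: [0.6338, -0.0634, 0.1056]
eef_rot: [[-0.0, 1.0, -0.001], [1.0, 0.0, 0.0], [0.0, -0.001, -1.0]]
contact_force: [-7.7, 0.2, 17.4]
gripper_width: 0.0564
gripper_force: 29.8
```

Call:
drive_tool:
  deltas:
    - [0,0,0.1,0,0,0,4]
    - [0,0,0.15,0,0,0,4]
    - [0,0,0.15,0,0,0,4]

```text
time_s: 36.78
position: [0.6339, -0.0635, 0.1055]
eef_rot: [[-0.0, 1.0, -0.001], [1.0, 0.0, -0.0], [-0.0, -0.001, -1.0]]
contact_force: [-10.2, 1.1, 20.5]
gripper_width: 0.0564
gripper_force: 29.9
```

Call:
drive_tool:
  deltas:
    - [0,0,-0.15,0,0,0,4]
    - [0,0,-0.15,0,0,0,6]
    - [0,0,-0.15,0,0,0,8]
    - [0,0,-0.15,0,0,0,8.5]
    - [0,0,-0.15,0,0,0,8.5]

```text
time_s: 37.2
position: [0.6343, -0.0634, 0.1048]
eef_rot: [[0.0, 1.0, -0.0], [1.0, -0.0, 0.0], [0.0, -0.0, -1.0]]
contact_force: [0.0, -0.2, -0.6]
gripper_width: 0.0751
gripper_force: 0.0
```

Call:
drive_tool:
  deltas:
    - [0,0,0,0,0,0,8.5]
    - [0,0,-2,0,0,0,8.5]
    - [0,0,-5,0,0,0,8.5]
    - [0,0,-9,0,0,0,8.5]
    - [0,0,-10,0,0,0,8.5]

```text
time_s: 37.62
position: [0.6362, -0.0637, 0.2109]
eef_rot: [[-0.0, 1.0, 0.007], [1.0, 0.0, -0.001], [-0.001, 0.007, -1.0]]
contact_force: [0.2, -1.0, 0.7]
gripper_width: 0.0845
gripper_force: 0.0
```

```bash
python3 - <<'E'
from h import *
wrist(["green_glass"],"pics/w10.png")
E
```

```text
37.6167 [ 0.6362 -0.0637  0.2109] [[-0.0, 1.0, 0.007], [1.0, 0.0, -0.001], [-0.001, 0.007, -1.0]]
green_glass [ 0.6359 -0.0638  0.0122] 0.76
```

View pics/w10.png

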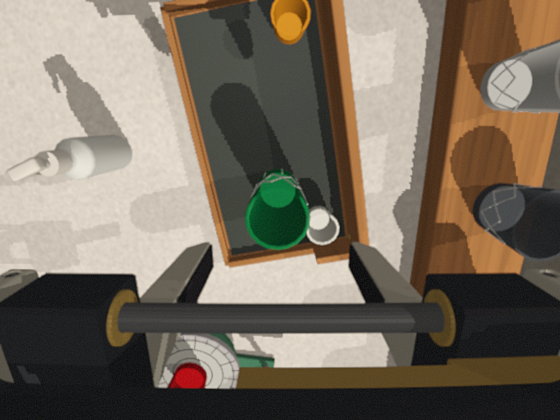

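Green stands upright at its start, about (278,208), and the network gives (0.636, -0.064). Purple is next.

Call:
drive_tool:
  deltas:
    - [3.6,-1.2,0,0,0,0,8.5]
    - [7.4,-2.5,0,0,0,0,8.5]
    - [11.2,-3.8,0,0,0,0,8.5]
    - [15,-5,0,0,0,0,8.5]
    - [18.8,-6.3,0,0,0,0,8.5]

```text
time_s: 38.13
position: [0.5698, 0.126, 0.2034]
eef_rot: [[0.0, 1.0, -0.002], [1.0, -0.0, -0.0], [-0.0, -0.002, -1.0]]
contact_force: [1.3, 0.6, 0.0]
gripper_width: 0.085
gripper_force: 0.0
```

Call:
drive_tool:
  deltas:
    - [3.9,-1.3,0,0,0,0,8.5]
    - [7.8,-2.6,0,0,0,0,8.5]
    - [11.7,-3.9,0,0,0,0,8.5]
    - [15.6,-5.2,0,0,0,0,8.5]
    - [19.4,-6.5,0,0,0,0,8.5]

```text
time_s: 38.55
position: [0.5047, 0.3202, 0.2034]
eef_rot: [[-0.0, 1.0, -0.002], [1.0, 0.0, -0.001], [-0.001, -0.002, -1.0]]
contact_force: [1.1, -0.1, -0.1]
gripper_width: 0.0851
gripper_force: 0.0
```

Call:
drive_tool:
  deltas:
    - [3,-1,0,0,0,0,8]
    - [3.6,-1.2,0,0,0,0,8]
    - [3.6,-1.2,0,0,0,0,8]
    - [3.6,-1.2,0,0,0,0,8]
    - [3.6,-1.2,0,0,0,0,8]

```text
time_s: 38.97
position: [0.4946, 0.3532, 0.2044]
eef_rot: [[0.001, 1.0, -0.001], [1.0, -0.001, -0.001], [-0.001, -0.001, -1.0]]
contact_force: [-0.2, -0.2, -0.1]
gripper_width: 0.0797
gripper_force: 0.0
```

Call:
drive_tool:
  deltas:
    - [0,0,0,0,0,0,8]
    - [0,0,0,0,0,0,8]

```text
time_s: 39.13
position: [0.4948, 0.3535, 0.205]
eef_rot: [[0.002, 1.0, 0.0], [1.0, -0.002, -0.0], [-0.0, 0.0, -1.0]]
contact_force: [-0.7, 0.6, -0.8]
gripper_width: 0.0798
gripper_force: 0.0
```

Call:
drive_tool:
  deltas:
    - [0.1,0,1,0,0,0,8]
    - [0.1,0,3,0,0,0,8]
    - [0.1,0,6,0,0,0,8]
    - [0.1,0,9,0,0,0,8]
    - [0.1,0,10.7,0,0,0,8]

```text
time_s: 39.55
position: [0.493, 0.3544, 0.0943]
eef_rot: [[0.001, 1.0, -0.003], [1.0, -0.001, -0.002], [-0.002, -0.003, -1.0]]
contact_force: [0.5, 0.2, 0.3]
gripper_width: 0.0798
gripper_force: 0.0
```

Call:
drive_tool:
  deltas:
    - [0,0,0,0,0,0,8]
    - [0,0,0,0,0,0,7]
    - [0,0,0,0,0,0,6]
    - [0,0,0,0,0,0,5]
    - [0,0,0,0,0,0,4]

```text
time_s: 39.97
position: [0.4949, 0.3559, 0.0994]
eef_rot: [[0.0, 1.0, 0.002], [1.0, -0.0, 0.001], [0.001, 0.002, -1.0]]
contact_force: [0.4, 0.2, 0.1]
gripper_width: 0.058
gripper_force: 0.2
```

Call:
drive_tool:
  deltas:
    - [0,0,0,0,0,0,4]
    - [0,0,0,0,0,0,4]
    - [0,0,0,0,0,0,4]
    - [0,0,0,0,0,0,4]
    - [0,0,0,0,0,0,4]

```text
time_s: 40.38
position: [0.495, 0.356, 0.0993]
eef_rot: [[0.0, 1.0, 0.002], [1.0, -0.0, 0.001], [0.001, 0.002, -1.0]]
contact_force: [0.5, 0.5, 6.6]
gripper_width: 0.0563
gripper_force: 29.8
```

Call:
drive_tool:
  deltas:
    - [0,0,-0.5,0,0,0,4]
    - [0,0,-2,0,0,0,4]
    - [0,0,-4.5,0,0,0,4]
    - [0,0,-7.5,0,0,0,4]
    - [0,0,-9,0,0,0,4]

```text
time_s: 40.8
position: [0.4947, 0.356, 0.1913]
eef_rot: [[-0.0, 1.0, 0.002], [1.0, 0.0, 0.001], [0.001, 0.002, -1.0]]
contact_force: [0.5, 0.4, -1.5]
gripper_width: 0.0562
gripper_force: 29.7
```

Call:
drive_tool:
  deltas:
    - [-2,0.6,0,0,0,0,4]
    - [-5.5,1.7,0,0,0,0,4]
    - [-9,2.8,0,0,0,0,4]
    - [-12.7,4,0,0,0,0,4]
    - [-16.4,5.1,0,0,0,0,4]

```text
time_s: 41.22
position: [0.5451, 0.1901, 0.1881]
eef_rot: [[-0.001, 1.0, -0.0], [1.0, 0.001, -0.0], [-0.0, -0.0, -1.0]]
contact_force: [0.0, -0.8, -2.0]
gripper_width: 0.0564
gripper_force: 29.7
```

Call:
drive_tool:
  deltas:
    - [-3.7,1.2,0,0,0,0,4]
    - [-7.4,2.4,0,0,0,0,4]
    - [-11.1,3.6,0,0,0,0,4]
    - [-14.5,4.7,0,0,0,0,4]
    - [-17,5.4,0,0,0,0,4]

```text
time_s: 41.63
position: [0.5995, 0.0188, 0.1881]
eef_rot: [[0.001, 1.0, -0.0], [1.0, -0.001, -0.0], [-0.0, -0.0, -1.0]]
contact_force: [0.3, 1.1, -2.0]
gripper_width: 0.0564
gripper_force: 29.7
```

Call:
drive_tool:
  deltas:
    - [-1.2,0.3,0,0,0,0,4]
    - [-1.9,0.5,0,0,0,0,4]
    - [-1.9,0.5,0,0,0,0,4]
    - [-1.9,0.5,2,0,0,0,4]
    - [-1.9,0.5,4.5,0,0,0,4]

```text
time_s: 42.05
position: [0.605, 0.0041, 0.1443]
eef_rot: [[-0.001, 1.0, 0.004], [1.0, 0.001, 0.0], [0.0, 0.004, -1.0]]
contact_force: [0.1, 0.6, -2.7]
gripper_width: 0.0565
gripper_force: 29.7
```

Call:
drive_tool:
  deltas:
    - [0,0,1,0,0,0,4]
    - [0,0,1,0,0,0,4]
    - [0,0,1,0,0,0,4]

```text
time_s: 42.3
position: [0.6041, 0.0036, 0.1333]
eef_rot: [[-0.001, 1.0, -0.001], [1.0, 0.001, 0.0], [0.0, -0.001, -1.0]]
contact_force: [-0.2, -0.1, -1.3]
gripper_width: 0.0562
gripper_force: 29.7
```

Target z is 0.1064 at (0.605, 0.0027): 2.6 cm down, then ease the last millimetre.

Call:
drive_tool:
  deltas:
    - [-0.1,0,1,0,0,0,4]
    - [-0.1,0,1.8,0,0,0,4]
    - [-0.1,0,2.2,0,0,0,4]
    - [-0.1,0,2.4,0,0,0,4]
    - [-0.1,0,2.55,0,0,0,4]

```text
time_s: 42.72
position: [0.6042, 0.0016, 0.1073]
eef_rot: [[0.0, 1.0, -0.0], [1.0, -0.0, 0.0], [0.0, -0.0, -1.0]]
contact_force: [0.1, -0.6, -1.8]
gripper_width: 0.0563
gripper_force: 29.7
```

Call:
drive_tool:
  deltas:
    - [0,0,0.05,0,0,0,4]
    - [0,0,0.05,0,0,0,4]

```text
time_s: 42.88
position: [0.6043, 0.0016, 0.1071]
eef_rot: [[0.0, 1.0, 0.0], [1.0, -0.0, -0.0], [-0.0, 0.0, -1.0]]
contact_force: [-0.5, 0.6, -1.7]
gripper_width: 0.0561
gripper_force: 29.7
```

Call:
drive_tool:
  deltas:
    - [0,0,0.06,0,0,0,4]
    - [0,0,0.1,0,0,0,4]
    - [0,0,0.1,0,0,0,4]

```text
time_s: 43.13
position: [0.6044, 0.0016, 0.1063]
eef_rot: [[0.0, 1.0, 0.0], [1.0, -0.0, -0.0], [-0.0, 0.0, -1.0]]
contact_force: [0.4, 1.4, -0.6]
gripper_width: 0.0564
gripper_force: 29.7
```

Call:
drive_tool:
  deltas:
    - [0,0,0,0,0,0,6]
    - [0,0,0,0,0,0,8]
    - [0,0,0,0,0,0,8.5]
    - [0,0,0,0,0,0,8.5]
    - [0,0,0,0,0,0,8.5]

```text
time_s: 43.55
position: [0.6043, 0.0016, 0.1061]
eef_rot: [[0.0, 1.0, 0.0], [1.0, -0.0, -0.0], [-0.0, 0.0, -1.0]]
contact_force: [0.5, 0.7, -0.1]
gripper_width: 0.0817
gripper_force: 0.0
```

Call:
drive_tool:
  deltas:
    - [0,0,-1,0,0,0,8.5]
    - [0,0,-4,0,0,0,8.5]
    - [0,0,-8,0,0,0,8.5]
    - [0,0,-10,0,0,0,8.5]
    - [0,0,-10,0,0,0,8.5]

```text
time_s: 43.97
position: [0.6064, 0.0015, 0.212]
eef_rot: [[-0.0, 1.0, 0.008], [1.0, 0.0, -0.001], [-0.001, 0.008, -1.0]]
contact_force: [0.7, 0.1, 0.8]
gripper_width: 0.085
gripper_force: 0.0
```

Call:
drive_tool:
  deltas:
    - [3.5,-0.1,0,0,0,0,8.5]
    - [7.5,-0.2,0,0,0,0,8.5]
    - [11.5,-0.3,0,0,0,0,8.5]
    - [15.5,-0.5,0,0,0,0,8.5]
    - [19.5,-0.6,0,0,0,0,8.5]

```text
time_s: 44.38
position: [0.5976, 0.1984, 0.206]
eef_rot: [[0.0, 1.0, -0.0], [1.0, -0.0, -0.0], [-0.0, -0.0, -1.0]]
contact_force: [1.0, 0.2, -0.6]
gripper_width: 0.0849
gripper_force: 0.0
```

Call:
drive_tool:
  deltas:
    - [4,-0.1,0,0,0,0,8.5]
    - [8,-0.2,0,0,0,0,8.5]
    - [12,-0.3,0,0,0,0,8.5]
    - [15,-0.4,0,0,0,0,8.5]
    - [17,-0.5,0,0,0,0,8.5]

```text
time_s: 44.8
position: [0.5922, 0.3697, 0.2055]
eef_rot: [[-0.002, 1.0, -0.001], [1.0, 0.002, 0.0], [0.0, -0.001, -1.0]]
contact_force: [-0.1, -0.0, -0.4]
gripper_width: 0.0851
gripper_force: 0.0
```

Call:
drive_tool:
  deltas:
    - [0,0,0,0,0,0,8.5]
    - [0,0,0,0,0,0,8.5]
    - [0,0,0,0,0,0,8.5]

```text
time_s: 45.05
position: [0.5932, 0.3656, 0.2058]
eef_rot: [[0.0, 1.0, -0.001], [1.0, -0.0, -0.001], [-0.001, -0.001, -1.0]]
contact_force: [0.8, -1.0, 0.4]
gripper_width: 0.085
gripper_force: 0.0
```

```bash
python3 - <<'E'
from h import *
wrist(["blue_glass"])
f,o=look("top",["purple_glass","green_glass","blue_glass"]); print(o)
E
```

```text
45.05 [0.5932 0.3656 0.2058] [[0.0, 1.0, -0.001], [1.0, -0.0, -0.001], [-0.001, -0.001, -1.0]]
blue_glass [0.5933 0.3647 0.002 ] 0.74
{'purple_glass': [([0.6033, -0.0023, 0.0143], 0.83)], 'green_glass': [([0.634, -0.0657, 0.0126], 0.7)], 'blue_glass': [([0.6054, -0.002, 0.0131], 0.7), ([0.5932, 0.3612, 0.0063], 0.67)]}
```

Call:
drive_tool:
  deltas:
    - [0.1,0,1,0,0,0,8.5]
    - [0.1,0,3,0,0,0,8.5]
    - [0.1,0,6,0,0,0,8.5]
    - [0.1,0,9,0,0,0,8.5]
    - [0.1,0,10.8,0,0,0,8.5]

```text
time_s: 45.77
position: [0.5919, 0.3667, 0.094]
eef_rot: [[0.0, 1.0, -0.003], [1.0, -0.0, -0.002], [-0.002, -0.003, -1.0]]
contact_force: [-0.8, -0.2, -0.0]
gripper_width: 0.0846
gripper_force: 0.0
```

Call:
drive_tool:
  deltas:
    - [0,0,0,0,0,0,8]
    - [0,0,0,0,0,0,7]
    - [0,0,0,0,0,0,6]
    - [0,0,0,0,0,0,5]
    - [0,0,0,0,0,0,4]

```text
time_s: 46.18
position: [0.5939, 0.3679, 0.0996]
eef_rot: [[0.0, 1.0, 0.002], [1.0, -0.0, 0.001], [0.001, 0.002, -1.0]]
contact_force: [-0.7, 0.3, 0.7]
gripper_width: 0.0583
gripper_force: 0.0
```

Call:
drive_tool:
  deltas:
    - [0,0,0,0,0,0,4]
    - [0,0,0,0,0,0,4]
    - [0,0,0,0,0,0,4]
    - [0,0,0,0,0,0,4]
    - [0,0,0,0,0,0,4]

```text
time_s: 46.6
position: [0.5939, 0.368, 0.0995]
eef_rot: [[-0.0, 1.0, 0.002], [1.0, 0.0, 0.001], [0.001, 0.002, -1.0]]
contact_force: [0.2, -0.1, 6.2]
gripper_width: 0.0558
gripper_force: 29.9
```

Call:
drive_tool:
  deltas:
    - [0,0,-0.5,0,0,0,4]
    - [0,0,-2,0,0,0,4]
    - [0,0,-4.5,0,0,0,4]
    - [0,0,-7.5,0,0,0,4]
    - [0,0,-9,0,0,0,4]

```text
time_s: 47.02
position: [0.5939, 0.368, 0.1916]
eef_rot: [[0.0, 1.0, 0.003], [1.0, -0.0, 0.001], [0.001, 0.003, -1.0]]
contact_force: [0.3, 0.7, -1.3]
gripper_width: 0.0566
gripper_force: 29.9
```

Call:
drive_tool:
  deltas:
    - [-2,0.1,0,0,0,0,4]
    - [-5.5,0.3,0,0,0,0,4]
    - [-9,0.5,0,0,0,0,4]
    - [-12.5,0.7,0,0,0,0,4]
    - [-16,0.9,0,0,0,0,4]

```text
time_s: 47.43
position: [0.6018, 0.2061, 0.1881]
eef_rot: [[-0.0, 1.0, -0.0], [1.0, 0.0, -0.0], [-0.0, -0.0, -1.0]]
contact_force: [1.3, 0.2, -1.9]
gripper_width: 0.0563
gripper_force: 29.9
```

Call:
drive_tool:
  deltas:
    - [-3.5,0.2,0,0,0,0,4]
    - [-7,0.4,0,0,0,0,4]
    - [-10,0.6,0,0,0,0,4]
    - [-12.5,0.8,0,0,0,0,4]
    - [-13.6,0.9,0,0,0,0,4]

```text
time_s: 47.85
position: [0.6111, 0.0687, 0.1882]
eef_rot: [[0.002, 1.0, -0.0], [1.0, -0.002, -0.001], [-0.001, -0.0, -1.0]]
contact_force: [0.5, 0.1, -1.3]
gripper_width: 0.0561
gripper_force: 29.9
```

Call:
drive_tool:
  deltas:
    - [0,0,0,0,0,0,4]
    - [0,0,0,0,0,0,4]
    - [0,0,2,0,0,0,4]
    - [0,0,4.5,0,0,0,4]
    - [0,0,5.5,0,0,0,4]

```text
time_s: 48.27
position: [0.6098, 0.0733, 0.1303]
eef_rot: [[-0.002, 1.0, -0.003], [1.0, 0.002, 0.0], [0.0, -0.003, -1.0]]
contact_force: [-0.3, -0.8, -2.3]
gripper_width: 0.0564
gripper_force: 29.9
```

Call:
drive_tool:
  deltas:
    - [0,0,0,0,0,0,4]
    - [0,0,0,0,0,0,4]
    - [0,0,0,0,0,0,4]

```text
time_s: 48.52
position: [0.6119, 0.0723, 0.1343]
eef_rot: [[-0.001, 1.0, 0.002], [1.0, 0.001, 0.0], [0.0, 0.002, -1.0]]
contact_force: [0.1, -0.4, -1.2]
gripper_width: 0.0563
gripper_force: 29.9
```

Call:
drive_tool:
  deltas:
    - [0,0,1,0,0,0,4]
    - [0,0,1.8,0,0,0,4]
    - [0,0,2.2,0,0,0,4]
    - [0,0,2.4,0,0,0,4]
    - [0,0,2.5,0,0,0,4]

```text
time_s: 48.93
position: [0.611, 0.0716, 0.1075]
eef_rot: [[0.0, 1.0, -0.001], [1.0, -0.0, -0.0], [-0.0, -0.001, -1.0]]
contact_force: [-0.6, -0.0, -1.4]
gripper_width: 0.0561
gripper_force: 29.9
```

Call:
drive_tool:
  deltas:
    - [0,0,0.1,0,0,0,4]
    - [0,0,0.15,0,0,0,4]
    - [0,0,0.15,0,0,0,4]

```text
time_s: 49.18
position: [0.6113, 0.0716, 0.1066]
eef_rot: [[0.0, 1.0, 0.0], [1.0, -0.0, 0.0], [0.0, 0.0, -1.0]]
contact_force: [-0.5, 0.5, -1.5]
gripper_width: 0.056
gripper_force: 29.9
```

Call:
drive_tool:
  deltas:
    - [0,0,0.06,0,0,0,4]
    - [0,0,0.12,0,0,0,4]
    - [0,0,0.12,0,0,0,4]

```text
time_s: 49.43
position: [0.6115, 0.0716, 0.1064]
eef_rot: [[-0.0, 1.0, 0.001], [1.0, 0.0, -0.0], [-0.0, 0.001, -1.0]]
contact_force: [-3.1, 0.0, 6.5]
gripper_width: 0.0563
gripper_force: 29.9
```

In contact with the floor. I'll release, rise, back off and check.

Call:
drive_tool:
  deltas:
    - [0,0,0,0,0,0,6]
    - [0,0,0,0,0,0,8]
    - [0,0,0,0,0,0,8.5]
    - [0,0,0,0,0,0,8.5]
    - [0,0,0,0,0,0,8.5]

```text
time_s: 49.85
position: [0.6112, 0.0716, 0.1053]
eef_rot: [[-0.0, 1.0, -0.0], [1.0, 0.0, -0.0], [-0.0, -0.0, -1.0]]
contact_force: [-0.4, 0.2, -0.1]
gripper_width: 0.0818
gripper_force: 0.0
```

Call:
drive_tool:
  deltas:
    - [0,0,-1,0,0,0,8.5]
    - [0,0,-4,0,0,0,8.5]
    - [0,0,-8,0,0,0,8.5]
    - [0,0,-11,0,0,0,8.5]
    - [0,0,-13,0,0,0,8.5]

```text
time_s: 50.27
position: [0.612, 0.0717, 0.2397]
eef_rot: [[-0.0, 1.0, 0.004], [1.0, 0.0, 0.0], [0.0, 0.004, -1.0]]
contact_force: [1.4, 0.1, -0.8]
gripper_width: 0.0848
gripper_force: 0.0
```

Call:
drive_tool:
  deltas:
    - [4,-1,0,0,0,0,8.5]
    - [8,-3,0,0,0,0,8.5]
    - [12,-5,0,0,0,0,8.5]
    - [16,-7,0,0,0,0,8.5]
    - [18,-8,0,0,0,0,8.5]

```text
time_s: 50.68
position: [0.5297, 0.254, 0.2363]
eef_rot: [[-0.001, 1.0, 0.001], [1.0, 0.001, 0.001], [0.001, 0.001, -1.0]]
contact_force: [-0.3, 0.3, -0.3]
gripper_width: 0.0852
gripper_force: 0.0
```

Call:
drive_tool:
  deltas:
    - [0,0,0,0,0,0,8.5]
    - [0,0,0,0,0,0,8.5]
    - [0,0,0,0,0,0,8.5]

```text
time_s: 50.93
position: [0.5315, 0.2513, 0.2358]
eef_rot: [[-0.0, 1.0, 0.001], [1.0, 0.0, -0.0], [-0.0, 0.001, -1.0]]
contact_force: [0.2, -0.9, 1.1]
gripper_width: 0.0845
gripper_force: 0.0
```

```bash
python3 - <<'E'
from h import *
for c in ("top","scene"):
    f,o=look(c,["purple_glass","green_glass","blue_glass","red_cup","turntable","amber_cup","white_cup","spray_bottle"]); [print(k,v) for k,v in o.items()]
    cv2.imwrite(f"pics/{c}_end.png",f["color"])
E
```

```text
purple_glass [([0.6023, -0.0044, 0.0122], 0.69)]
green_glass [([0.633, -0.0624, 0.0101], 0.91)]
blue_glass [([0.6131, 0.0679, 0.0142], 0.58)]
red_cup [([0.5048, -0.3423, 0.0429], 0.77)]
turntable [([0.5025, -0.3427, -0.0002], 0.68), ([0.6456, 0.1238, 0.0122], 0.56)]
amber_cup [([0.644, 0.1245, 0.0144], 0.8)]
white_cup [([0.685, -0.1039, 0.0122], 0.77), ([0.5052, -0.3416, 0.0455], 0.57)]
spray_bottle [([0.4188, -0.0167, 0.0001], 0.57)]
purple_glass [([0.6043, -0.0048, 0.0138], 0.77)]
green_glass [([0.6341, -0.062, 0.0115], 0.9), ([0.6502, 0.1231, 0.0109], 0.74)]
blue_glass [([0.6138, 0.0658, 0.0134], 0.68)]
red_cup [([0.5026, -0.3426, 0.037], 0.82)]
turntable [([0.505, -0.3416, -0.0034], 0.81)]
amber_cup [([0.6506, 0.1233, 0.014], 0.61)]
white_cup [([0.6854, -0.1011, 0.0076], 0.9)]
spray_bottle [([0.4252, -0.0145, -0.0009], 0.9)]
```

View pics/scene_end.png

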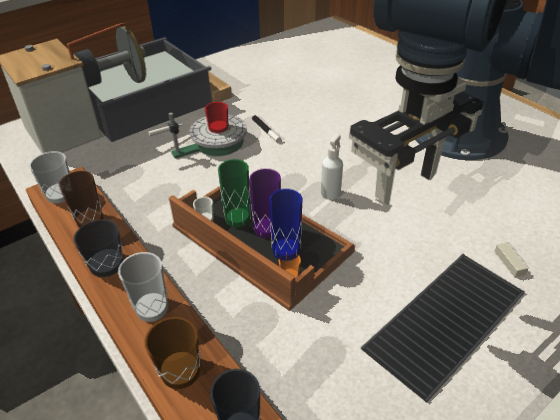

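The end view matches the start: green (234,192), purple (265,200) and blue (286,222) are back in the stand, the red cup is centred on the disc (217,117), and the bystanders haven't moved. Handing in.

```bash
python3 -c "
from cell import bot
print(bot.finish_job())"
```

```text
the job is handed in; nothing more can be done
None
```

The job is handed in, with no verdict shown: the red cup stands about 3 mm from the turntable's axis, the three tall glasses are back within about 5 mm of their starts, and the small cups and spray bottle measured unmoved.

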